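Flux a tray joint and bring the solder

TASK

Get the brass tray ready for soldering: first lift every fire-brick piece off it and put them all in the round soldering pan, so the joint is free. Then take the flux pen from its wooden block and, with the nib lightly pressed down in the inside corner between the rim and the base, draw it slowly and steadily (about 2 cm a second) along the whole joint, from the free end of the long rim strip round the corner to the free end of the short one, without touching the nib to the open middle of the base; put the pen back in its hole. Also slide every solder reel up off its spindle and lay it flat in the shallow steel tray, without knocking the other things on the bench about.

Things in the scene. Friction and masses are not known exactly. Their poses are not given: they have to be found in the camera images.
- work: The job, fixed: white soldering board 150 x 190 x 12 mm (x by y), a brass base 116 x 162 x 4 mm flat on its middle (top at z = 16 mm), and two brass rim strips 3 mm thick with tops at z = 26 mm: the long one has its inner face at x = +55 mm (y from -81 to 81), the short one at y = +78 mm (x from -48 to 55). Joint: the L-shaped inside corner at their foot. Origin: centre of the underside
- joint_start (a point): Start of the joint, at the free end of the long strip: point on the top of the brass base, 5.5 mm out from the strip's inner face, where the nib's end should run (work frame x = 49.5, y = -73, z = 16 mm). The open middle of the base, where the nib must not touch, is all that lies over 20 mm from both strips
- joint_corner (a point): Inside corner of the joint, 5.5 mm out from both strips (work frame x = 49.5, y = 72.5, z = 16 mm); the joint runs straight from the start to here and straight from here to the end
- joint_end (a point): End of the joint, at the free end of the short strip, 5.5 mm out from its inner face (work frame x = -42, y = 72.5, z = 16 mm)
- brick0: A loose fire-brick piece, 26 x 40 x 28 mm (own x, y, z), 50 g, beige, standing on the brass base, most of them right by a strip, over the joint. Origin at its centre. All pieces are alike; two to four are present
- brick1: A loose fire-brick piece, 26 x 40 x 28 mm (own x, y, z), 50 g, beige, standing on the brass base, most of them right by a strip, over the joint. Origin at its centre. All pieces are alike; two to four are present
- brick2: A loose fire-brick piece, 26 x 40 x 28 mm (own x, y, z), 50 g, beige, standing on the brass base, most of them right by a strip, over the joint. Origin at its centre. All pieces are alike; two to four are present
- brick3: A loose fire-brick piece, 26 x 40 x 28 mm (own x, y, z), 50 g, beige, standing on the brass base, most of them right by a strip, over the joint. Origin at its centre. All pieces are alike; two to four are present
- pan: Round steel soldering pan, fixed, 180 mm across, with a round wooden knob on its +y side (out to 128 mm from the centre). Origin: centre of its underside, z up. The flat brick bed inside is at z = 28 mm, 83 mm in radius; the rim top is at z = 38 mm
- pen: Flux pen, 118 mm long, 55 g, round, hanging nib down in the wooden block. Origin: end of the nib when it is out; z up along the pen. Nib 6 mm thick, cone widening to 14 mm at z = 36 mm, collar 26 mm across from z = 54 to 60 mm (it rests on the block), then the white barrel, 14 mm thick, from z = 60 to 118 mm: grip it there
- pen_tip (a point): The end of the flux pen's nib; it moves with the nib as the nib is pushed in
- nib (a joint): How far the pen's spring-loaded nib is pushed into the pen, in m: 0 (out) to 0.005 (stop). It starts to yield at 0.9 N and takes 0.3 N more per mm
- pen_hole (a point): Centre of the mouth of the pen's hole, in the middle of the top of the fixed wooden tool block (80 x 80 x 66 mm, top 66 mm above the bench): hole 21 mm in diameter, straight through, axis vertical. The pen's collar is wider than the hole and rests on its edge, so the nib's end is then 54 mm below this point
- reel_stand: Reel stand, fixed: wooden foot 76 x 190 x 18 mm (x by y) with two upright steel spindles 10 mm thick, 60 mm tall (tops 78 mm above the bench), at y = -50 and y = +50 mm. Origin: centre of its underside
- reel0: A reel wound full of solder wire, 56 mm in diameter, 32 mm high, with an 18 mm hole through its axis, about 0.26 kg, standing round the spindle at the -y end, on the stand's foot. Origin: centre of its lower face, z along its axis (up). Both reels are alike; one or two are present
- reel1: A reel wound full of solder wire, 56 mm in diameter, 32 mm high, with an 18 mm hole through its axis, about 0.26 kg, standing round the spindle at the +y end, on the stand's foot. Origin: centre of its lower face, z along its axis (up). Both reels are alike; one or two are present
- tray: Shallow open steel tray, fixed, 100 x 200 x 12 mm (x by y), walls and floor 4 mm thick, so its inside floor is at z = 4 mm. Origin: centre of its underside. Room for two reels side by side along y
- dapping_cube: Bystander: brass dapping cube, 46 mm. Origin: centre of its underside
- melting_cup: Bystander: steel cup, 72 mm in diameter, 75 mm high. Origin: centre of its underside
- dish: Bystander: small white ceramic dish, 72 mm in diameter, 22 mm high. Origin: centre of its underside
- jar: Bystander: closed amber jar, 52 mm in diameter, 50 mm high. Origin: centre of its underside
- bur_stand: Bystander: black round stand with upright burs, 60 mm in diameter, 68 mm high. Origin: centre of its underside
- hammer: Bystander: small hammer lying on the bench beyond the reel stand. Origin: centre of its underside
Mind the look-alikes: they are no part of the job. What is shaped like the brick1 but orange, purple or turquoise is not meant.

How it is judged:
By the outcome, as a careful person would: the job done as asked, in the order asked, and still so for the second after the job is handed in, with the robot touching nothing.
Of brick0, brick1, brick2, brick3 only 2 to 4 are there at a start; the rules pass over those that are not, and their reading is None.
Of reel0, reel1 only 1 to 2 are there at a start; the rules pass over those that are not, and their reading is None.
At some moment in a run one of brick0, brick1, brick2, brick3 may be knocked a few centimetres aside while the robot is not near it.
It also fails if it takes over 210 s, if anything falls off the work surface, if the arm or the gripper's body presses on something with over 40 N, if the wrist force passes 120 N, or if a joint passes its speed limit or range.

ROBOT

A 7-joint arm with a two-finger parallel gripper is mounted at the origin on the work surface. World frame = base frame: x ahead of the robot, y to its left, z up, the work surface at z = 0. Lengths are in m, angles in rad, forces in N, time in s.
With the tool pointing down it reaches from about 0.35 to 0.9 m from the base axis. Payload 8.1 kg.
Tool frame: the origin (TCP) lies midway between the tips of the shut fingers; the grasp point (between the pads) lies 19 mm behind it; x points along the fingers, z is the direction in which the jaws open and shut, and the axes are right-handed (so a half turn about x gives the same grasp; the last joint's range is limited). The gripper opens to 92 mm and grips with 3 to 60 N. Pads are 19 mm wide; open, the fingers measure 130 mm over their backs; the gripper's body (75 mm by 190 mm) begins 47 mm behind the grasp point.
Start: joints at [0.999, 0.434, 0.025, 1.573, -0.012, 1.134, -0.075], TCP at [0.282, -0.558, 0.227] pointing down, gripper open.
Joint ranges: [-2.62, 2.62], [-0.44, 2.09], [-1.27, 1.32], [0.08, 2.57], [-1.32, 4.46], [0.12, 2], [-2.74, 2.74]. Speed limits (rad/s): [2.22, 2.22, 3.01, 3.01, 3.14, 3.14, 3.14].

INTERFACE

Orientations are given as a rotation vector (axis times angle).
In Python, from cell import arm gives the robot as it stands. The module is installed in compiled form; this text tells all that it offers.
- The arm moves only by the tool move_arm, never from a script. Its argument "steps" is text: rows parted by semicolons, each of 5 numbers parted by spaces: the shift along the tool's x, y, z in m, then the turn about the tool's x in rad, then the closure in counts, from 0 (fully open) to 255 (shut). A call has 1 to 10 rows; each row is the pose to reach, as a shift and turn from the pose commanded when the call began, along the tool's axes at that moment; what a row does not reach only later rows make up. A row lasts 1/12 s, in which the tool goes at most 41.7 mm and 7.16 degrees, less where a joint would pass 70% of its speed; a pose out of reach is approached as far as the arm can. A call with a gripper value outside its range is refused whole. The fingers move at their own pace and stop on an object; "squeeze" is the grip in N (left out, the last holds). Time passes only in rows, so rows that repeat a pose let the fingers close. It gives the time, the measured TCP pose, the force and the opening at its end, in the units of the state.
- arm.observe(): the state, without advancing time (a new reading comes with each control period).
- arm.get_image(name): name is "scene" or "top"; returns a dict with "img" (384x512x3 uint8, blue, green, red), "z_map" (384x512 float32, m along the optical axis (not along the pixel's ray), 0 where there is no reading), "vfov" (degrees; the focal length in pixels is half the picture's height over the tangent of half this angle, whatever the lens; pixels are square), "cx", "cy" (the principal point, pixels), "k1" (the pictures are not rectified: a ray, as slopes to the right and down, at radius r is drawn at 1 + k1 r^2 times it, then the intrinsics apply), "extrinsics" (4x4, takes a point from camera to world coordinates). Camera axes: x right, y up, looking along -z (the intrinsics and any distortion apply to the point x, -y, -z); pixel columns grow to the right and rows downward; lengths in m; the calibration is good to about 2 mm. A picture is of the moment at which its call begins.
- arm.sign_off(): hands the job in, once; it reports no verdict.
The state is a dict: "clock": time; "joints": joint angles; "dq": joint speeds; "joint_efforts": joint torques, N m; "position": TCP position; "ee_rot": TCP orientation; "force": force on the tool from outside, world axes, zero at the start; "ft_torque": the same for the moment, N m; "width": opening from 0.0 (shut) to 1.0 (fully open).
Only numpy, scipy, OpenCV 4.12 (cv2) and the standard library are available. Lean on these libraries where they do the work, as an engineer would, in place of code of your own. Each camera call takes 0.05 s, during which the arm holds its last target.

## Working session

There is one attempt and no reset: what is moved stays moved. The work goes in short steps, Python scripts to look and compute and a tool call to move; the robot and the scene stay as the last step left them, time stands still between calls to the robot, and variables do not carry over. Pictures are saved under pics/ and viewed, and the job is handed in when it is done.

Besides the shell and the picture viewer there is one more tool, called after "Request:" as name(argument=value, ...), one argument or row to a line, values as JSON. move_arm: Moves the arm, as the interface text tells. Its arguments: {"type":"object","properties":{"steps":{"type":"string"},"squeeze":{"type":"number"}},"required":["steps"]}

```bash
mkdir -p pics
cat > h.py <<'E'
import numpy as np, cv2
from cell import arm
from scipy.spatial.transform import Rotation as R
def cam(n):
    d=arm.get_image(n); return d
def rays(d,px):
    px=np.atleast_2d(np.array(px,float)); H=d['img'].shape[0]
    f=H/2/np.tan(np.radians(d['vfov'])/2)
    u=(px[:,0]-d['cx'])/f; v=(px[:,1]-d['cy'])/f
    a,b=u.copy(),v.copy()
    for _ in range(30):
        s=1+d['k1']*(a*a+b*b); a,b=u/s,v/s
    return np.stack([a,-b,-np.ones_like(a)],1)
def onz(d,px,z):
    r=rays(d,px); E=np.array(d['extrinsics']); w=r@E[:3,:3].T; o=E[:3,3]
    t=(z-o[2])/w[:,2]; return o+w*t[:,None]
def pts(d,px):
    px=np.atleast_2d(np.array(px)).astype(int); r=rays(d,px); E=np.array(d['extrinsics'])
    z=d['z_map'][px[:,1],px[:,0]]; return (r*z[:,None])@E[:3,:3].T+E[:3,3]
def cloud(d):
    H,W=d['z_map'].shape; vv,uu=np.mgrid[:H,:W]
    return pts(d,np.stack([uu.ravel(),vv.ravel()],1)).reshape(H,W,3)
def proj(d,P):
    E=np.array(d['extrinsics']); q=(np.atleast_2d(P)-E[:3,3])@E[:3,:3]
    a=q[:,0]/-q[:,2]; b=-q[:,1]/-q[:,2]; s=1+d['k1']*(a*a+b*b)
    f=d['img'].shape[0]/2/np.tan(np.radians(d['vfov'])/2)
    return np.stack([a*s*f+d['cx'],b*s*f+d['cy']],1)
E
python3 - <<'E'
from h import *
s=arm.observe()
for k,v in s.items(): print(k,np.round(v,4))
for n in('top','scene'):
    d=cam(n); cv2.imwrite(f'pics/{n}0.png',cv2.resize(d['img'],(800,600),interpolation=cv2.INTER_CUBIC))
    print(n,d['vfov'],d['cx'],d['cy'],d['k1'],np.round(d['extrinsics'],3), (d['z_map']>0).mean())
E
```

```text
clock 0.0
joints [ 0.9994  0.4352  0.025   1.5741 -0.0116  1.134  -0.0751]
dq [ 0.0016 -0.0003 -0.0014 -0.0004 -0.0017  0.0003  0.    ]
joint_efforts [ 3.00000e-04 -6.67835e+01  9.85700e-01 -3.14459e+01 -6.05000e-02
  4.27000e-02  2.00000e-04]
position [ 0.2821 -0.5571  0.226 ]
ee_rot [ 0.8581  1.3966 -0.857 ]
force [ 0.043  -1.2001 -0.0316]
ft_torque [-0.0506 -0.0164  0.054 ]
width 1.0021
top 51.57997260790522 249.89048176687285 191.37935903260401 0.04071646158638207 [[ 0.027  0.997 -0.07   0.543]
 [-1.     0.028  0.007  0.036]
 [ 0.009  0.07   0.998  0.956]
 [ 0.     0.     0.     1.   ]] 0.9959665934244791
scene 50.40780999757306 256.12585727507366 196.58858306207608 0.025000083452719975 [[ 0.242 -0.552  0.798  1.371]
 [ 0.97   0.123 -0.209 -0.196]
 [ 0.017  0.825  0.565  0.608]
 [ 0.     0.     0.     1.   ]] 0.9961751302083334
```

View pics/top0.png

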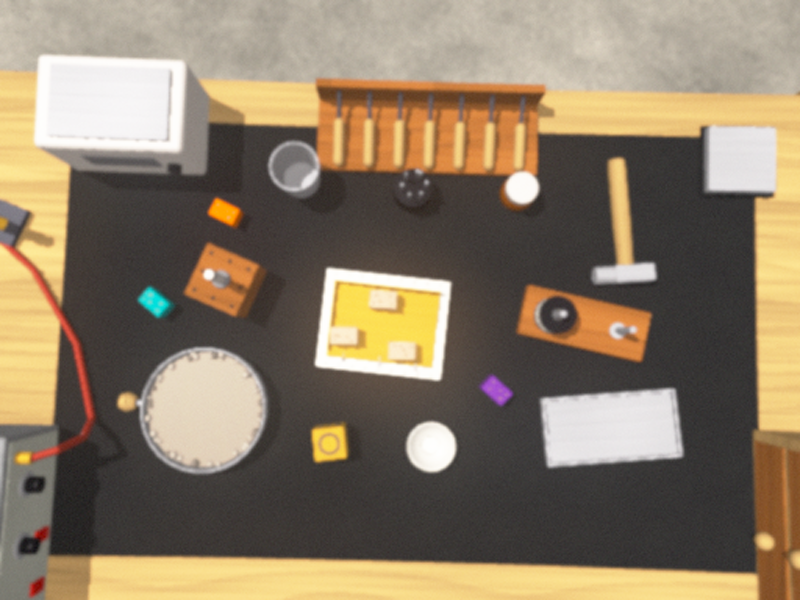

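View pics/scene0.png

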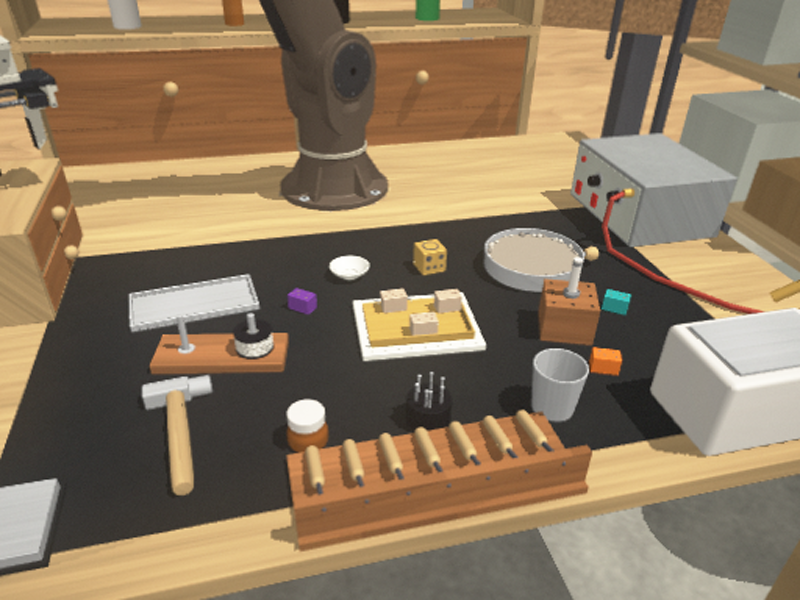

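The top view shows three beige bricks at (383,300), (343,336) and (402,351), the pen block at (225,280) and one reel at (556,314). The tray is at (612,427) and the pan at (204,409). The orange (225,212), turquoise (155,302) and purple (497,390) pieces are look-alikes off the brass tray. I'll measure next.

Run:
```python
from h import *
d=cam('top'); np.savez('top0.npz',**d); d2=cam('scene'); np.savez('scene0.npz',**d2)
s=1.5625
def crop(im,x0,y0,x1,y1,k):
    return cv2.resize(im[y0:y1,x0:x1],None,fx=k,fy=k,interpolation=cv2.INTER_CUBIC)
a=crop(d['img'],195,165,295,250,5); b=crop(d2['img'],220,175,320,235,5)
b=cv2.resize(b,(500,300)); 
cv2.imwrite('pics/work_top.png',a); cv2.imwrite('pics/work_scene.png',b)
for n,(u,v) in dict(b0=(383,300),b1=(343,336),b2=(402,351),reel=(545,322),tray=(612,427),pan=(204,409),base=(383,340),board=(322,320),pen=(209,274),block=(243,260),sp2=(618,329),foot=(590,330),cube=(330,443),bench=(450,400)).items():
    print(n,np.round(pts(d,[(u/s,v/s*384/375*375/384)])[0],4))
R0=R.from_rotvec(arm.observe()['ee_rot']).as_matrix(); print(R0.round(3))
```

```text
b0 [0.6053 0.0408 0.0413]
b1 [0.5508 0.0989 0.0421]
b2 [0.5326 0.0113 0.0431]
reel [ 0.5792 -0.1945  0.0511]
tray [ 0.4259 -0.3089  0.0036]
pan [0.4405 0.2996 0.0299]
base [0.548  0.0392 0.0132]
board [0.5762 0.1325 0.0123]
pen [0.6284 0.2743 0.1278]
block [0.6567 0.2445 0.0645]
sp2 [ 0.5738 -0.3081  0.0316]
foot [ 0.5707 -0.2716  0.0166]
cube [0.3978 0.1114 0.0468]
bench [ 0.4581 -0.0659 -0.0014]
[[-0.     0.892  0.452]
 [ 0.001  0.452 -0.892]
 [-1.    -0.    -0.001]]
```

View pics/work_top.png

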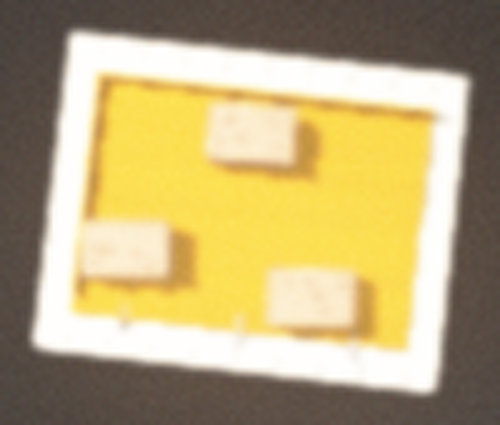

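View pics/work_scene.png

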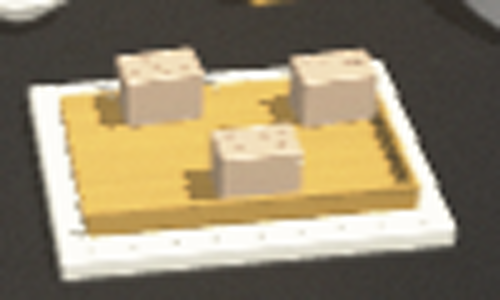

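The crop shows the long strip on the far (+x) side and the short one on the left (+y). The three beige bricks are on the base, and the other coloured pieces are elsewhere. Next come the exact poses from both views.

```bash
cat > m.py <<'E'
from h import *
def load(n): return dict(np.load(n))
def rect(d,mask,z,minA=20,show=''):
    cs,_=cv2.findContours(mask.astype(np.uint8),cv2.RETR_EXTERNAL,cv2.CHAIN_APPROX_NONE)
    out=[]
    for c in cs:
        if cv2.contourArea(c)<minA: continue
        w=onz(d,c[:,0,:],z)[:,:2]
        (cx,cy),(a,b),ang=cv2.minAreaRect((w*1000).astype(np.float32))
        if a<b: a,b=b,a; ang+=90
        ang=(ang+90)%180-90
        out.append((cx,cy,a,b,ang)); print(show,'c %.1f %.1f size %.1f %.1f longaxis %.1f'%out[-1])
    return out
E
python3 - <<'E'
from m import *
for n,k in(('top0.npz',1),('scene0.npz',1)):
    d=load(n); C=cloud(d); z=C[...,2]; x=C[...,0]; y=C[...,1]; img=d['img']; hsv=cv2.cvtColor(img,cv2.COLOR_BGR2HSV)
    W=(x>.46)&(x<.68)&(y>-.06)&(y<.18)
    print(n)
    rect(d,W&(z>.036),.044,20,'brick')
    rect(d,W&(z>.006)&(z<.1),.012,200,'board')
    br=W&(hsv[...,1]>110)&(hsv[...,0]>15)&(hsv[...,0]<40)&(hsv[...,2]>60)
    rect(d,br,.016,100,'brass')
    S=(x>.5)&(x<.66)&(y>-.36)&(y<-.13)
    rect(d,S&(z>.009)&(z<.03),.018,50,'foot')
    rect(d,S&(z>.04)&(z<.06),.05,20,'reel')
    rect(d,S&(z>.065),.078,2,'spindle')
    T=(x>.3)&(x<.51)&(y>-.45)&(y<-.17)
    tm=T&(hsv[...,2]>110)&(hsv[...,1]<60)
    rect(d,tm,.012,200,'tray')
    rect(d,tm,.004,200,'tray@4')
    P=(x>.3)&(x<.56)&(y>.15)&(y<.43)
    rect(d,P&(z>.015),.036,200,'pan')
    B=(x>.55)&(x<.7)&(y>.2)&(y<.36)
    rect(d,B&(z>.045)&(z<.075),.066,50,'block')
    rect(d,B&(z>.09),.120,2,'pen')
    for zz in (('brick',W&(z>.036)),('boardtop',W&(z>.006)&(hsv[...,1]<40)&(z<.02)),('brass',br),('foot',S&(z>.01)&(z<.03)),('reel',S&(z>.04)&(z<.06)),('tray',tm),('blk',B&(z>.045)&(z<.075))):
        print('  h',zz[0],np.round(np.percentile(z[zz[1]],[10,50,90]),4))
E
```

```text
top0.npz
brick c 531.4 12.4 size 38.9 25.1 longaxis -88.4
brick c 552.1 99.6 size 41.4 26.9 longaxis 88.2
brick c 606.3 41.9 size 39.1 25.4 longaxis -88.4
board c 571.9 40.8 size 189.2 149.3 longaxis 85.2
brass c 572.1 39.5 size 158.8 112.7 longaxis 85.1
foot c 581.1 -263.2 size 189.9 75.8 longaxis 78.5
foot c 651.3 -320.1 size 84.9 16.7 longaxis -88.5
reel c 591.6 -215.2 size 54.4 54.4 longaxis 73.0
spindle c 571.7 -309.4 size 10.9 6.6 longaxis -88.4
spindle c 591.0 -212.9 size 11.1 6.6 longaxis -88.4
tray c 426.6 -305.3 size 205.7 104.9 longaxis -83.9
tray@4 c 425.6 -308.2 size 207.5 105.8 longaxis -83.9
pan c 439.1 299.4 size 185.1 177.6 longaxis -51.7
block c 626.5 271.2 size 83.9 79.5 longaxis 67.9
pen c 626.2 270.2 size 23.5 13.1 longaxis 65.0
  h brick [0.0417 0.9557 0.9557]
  h boardtop [0.0089 0.011  0.0132]
  h brass [0.0131 0.0152 0.0181]
  h foot [0.0148 0.0173 0.022 ]
  h reel [0.0467 0.049  0.0514]
  h tray [0.0008 0.0034 0.0092]
  h blk [0.0625 0.065  0.0676]
scene0.npz
brick c 613.0 40.1 size 41.1 34.6 longaxis 87.9
brick c 558.8 96.1 size 43.4 35.6 longaxis 89.8
bric
[... 224 characters left out ...]
 86.0 longaxis 79.2
reel c 575.4 -313.3 size 28.7 9.2 longaxis 7.6
reel c 598.6 -214.6 size 65.5 55.7 longaxis -1.8
spindle c 581.5 -312.5 size 22.8 8.6 longaxis 9.0
spindle c 601.0 -215.2 size 24.1 8.8 longaxis -3.3
tray c 435.9 -306.1 size 201.6 117.0 longaxis -83.8
tray@4 c 423.3 -307.6 size 204.3 118.6 longaxis -83.8
pan c 449.9 290.0 size 207.8 186.5 longaxis -54.3
block c 641.6 265.2 size 111.9 83.8 longaxis -22.2
pen c 641.1 265.2 size 77.6 13.0 longaxis -31.9
  h brick [0.0386 0.0431 0.0446]
  h boardtop [0.0087 0.0113 0.0129]
  h brass [0.0143 0.016  0.0226]
  h foot [0.0151 0.0178 0.0242]
  h reel [0.0428 0.0493 0.0514]
  h tray [0.0019 0.004  0.0104]
  h blk [0.051  0.0651 0.067 ]
```

```bash
cat >> m.py <<'E'
def circ(d,mask,z,show='',minA=5):
    cs,_=cv2.findContours(mask.astype(np.uint8),cv2.RETR_EXTERNAL,cv2.CHAIN_APPROX_NONE)
    c=max(cs,key=cv2.contourArea); w=(onz(d,c[:,0,:],z)[:,:2]*1000).astype(np.float32)
    e=cv2.fitEllipse(w) if len(w)>=5 else None; print(show,'mean',w.mean(0).round(1),'ell',np.round(e[0],1),np.round(e[1],1))
E
python3 - <<'E'
from m import *
for n in('top0.npz','scene0.npz'):
    d=load(n); C=cloud(d); z=C[...,2]; x=C[...,0]; y=C[...,1]; hsv=cv2.cvtColor(d['img'],cv2.COLOR_BGR2HSV)
    z=cv2.medianBlur(z.astype(np.float32),3)
    W=(x>.46)&(x<.68)&(y>-.06)&(y<.18); S=(x>.5)&(x<.66)&(y>-.36)&(y<-.13)
    P=(x>.3)&(x<.56)&(y>.15)&(y<.40);B=(x>.55)&(x<.7)&(y>.2)&(y<.36)
    print(n)
    rect(d,W&(z>.0405)&(z<.06),.044,20,'bricktop')
    w=W&(hsv[...,1]<60)&(hsv[...,2]>150)&(z<.02); rect(d,w&(z>.009),.012,200,'boardtop')
    br=W&(hsv[...,1]>110)&(hsv[...,0]>15)&(hsv[...,0]<40)&(hsv[...,2]>60)
    rect(d,br&(z<.0185),.016,100,'base'); rect(d,br&(z>.021),.026,5,'rim')
    rect(d,S&(z>.015)&(z<.022),.018,50,'foot'); circ(d,S&(z>.0465)&(z<.06),.05,'reel')
    for lo,hi in((-.26,-.13),(-.36,-.28)):
        circ(d,S&(y>lo)&(y<hi)&(z>.065),.074,'spindle')
    circ(d,P&(z>.02)&(z<.06),.036,'pan'); rect(d,B&(z>.0615)&(z<.075),.066,50,'blocktop')
    m=B&(z>.122)&(z<.14)
    print('pen n',m.sum(),C[m].mean(0), z[B].max())
    for lo in(.08,.09,.1,.11,.12):
        m=B&(z>lo)&(z<lo+.01); print(lo,m.sum(),C[m].mean(0).round(4))
E
```

```text
top0.npz
bricktop c 531.4 12.4 size 38.9 25.1 longaxis -88.4
bricktop c 551.9 98.8 size 36.7 25.1 longaxis -88.5
bricktop c 606.7 42.1 size 39.6 25.0 longaxis 85.9
boardtop c 571.8 40.9 size 188.9 149.3 longaxis 85.1
base c 572.1 39.5 size 158.8 112.7 longaxis 85.1
foot c 581.1 -263.9 size 187.9 74.9 longaxis 78.1
reel mean [ 591.5 -215.5] ell [ 591.2 -215.3] [53.2 53.5]
spindle mean [ 591.5 -214.7] ell [ 591.4 -214.9] [7.3 9.9]
spindle mean [ 572.1 -311.7] ell [ 571.9 -311.9] [7.3 9.8]
pan mean [439.3 301.5] ell [439.2 299. ] [176.7 180.6]
blocktop c 627.2 272.8 size 80.3 79.5 longaxis 67.9
pen n 40 [0.62702848 0.27206232 0.12810706] 0.1290443
0.08 6 [0.6276 0.2676 0.0876]
0.09 9 [0.624  0.2692 0.0947]
0.1 9 [0.6268 0.2678 0.1058]
0.11 7 [0.6247 0.2681 0.1165]
0.12 40 [0.627  0.2721 0.1281]
scene0.npz
bricktop c 609.9 40.7 size 39.6 28.8 longaxis -88.5
bricktop c 556.1 97.5 size 40.8 30.3 longaxis 87.5
bricktop c 536.0 11.8 size 39.8 29.9 longaxis -82.3
boardtop c 575.7 39.3 size 189.3 151.8 longaxis 84.7
base c 575.3 38.9 size 161.6 118.3 longaxis 85.3
rim c 624.9 35.1 size 157.2 25.7 longaxis 86.1
foot c 583.9 -263.3 size 189.7 81.5 longaxis 79.0
reel mean [ 593.9 -215.6] ell [ 595.  -215.2] [54.  56.8]
spindle mean [ 595.9 -215.7] ell [ 595.7 -215.5] [ 9.4 25.4]
spindle mean [ 575.2 -313.3] ell [ 575.7 -313.1] [ 7.8 23.3]
pan mean [453.8 297. ] ell [445.9 292. ] [172.6 202.2]
blocktop c 631.1 271.7 size 87.3 80.1 longaxis -21.8
pen n 26 [0.63139808 0.27121335 0.12716726] 0.12952992
0.08 22 [0.6325 0.2707 0.0861]
0.09 23 [0.6316 0.2715 0.0965]
0.1 19 [0.6329 0.2707 0.1064]
0.11 22 [0.632  0.2708 0.1158]
0.12 28 [0.6314 0.271  0.1267]
```

```bash
cat > plan.py <<'E'
# usage: plan.py x y z(mm) jawyaw(deg) : shift in tool axes (mm) + turn, from the present measured pose
import sys
from h import *
s=arm.observe(); M=R.from_rotvec(s['ee_rot']).as_matrix(); p=np.array(s['position'])*1000
yaw=np.degrees(np.arctan2(M[1,2],M[0,2]))
print('now',p.round(1),'jaw %.1f'%yaw,'t %.2f'%s['clock'],'w %.1f'%(s['width']*92),'F',np.round(s['force'],2),'tilt',M[:,0].round(4),'j',np.round(s['joints'],2))
a=[float(v) for v in sys.argv[1:]]
if a:
    for x,y,z in [a[i:i+3] for i in range(0,len(a)-1,3)]:
        print('shift',(M.T@(np.array([x,y,z])-p)).round(1),end=' ')
    dy=(a[-1]-yaw+90)%180-90
    print('turn %.3f'%-np.radians(dy))
E
python3 plan.py 533 12 160 533 12 22 -4.8
```

```text
now [ 282.2 -557.3  226.3] jaw -63.1 t 0.20 w 91.9 F [0.08 0.07 0.05] tilt [-5.e-04  8.e-04 -1.e+00] j [ 1.    0.43  0.02  1.57 -0.01  1.13 -0.08]
shift [  66.6  480.9 -394.5] shift [ 204.6  481.  -394.4] turn -1.018
```

Request:
move_arm(
  steps="0.02 0.160 -0.131 -0.3 0;0.03 0.320 -0.263 -0.7 0;0.04 0.481 -0.394 -1.018 0;0.04 0.481 -0.394 -1.018 0;0.04 0.481 -0.394 -1.018 0;0.04 0.481 -0.394 -1.018 0;0.04 0.481 -0.394 -1.018 0;0.04 0.481 -0.394 -1.018 0;0.04 0.481 -0.394 -1.018 0;0.04 0.481 -0.394 -1.018 0",
  squeeze=20,
)

```text
clock: 1.03
position: [0.4506, -0.1755, 0.1994]
ee_rot: [0.065, 1.569, -0.065]
force: [0.5, -0.9, 0.2]
width: 1.002
```

```bash
python3 plan.py 533 12 160 533 12 22 -4.8
```

```text
now [ 450.6 -175.5  199.4] jaw -4.7 t 1.03 w 92.2 F [ 0.47 -0.9   0.19] tilt [ 4.e-04 -3.e-04 -1.e+00] j [ 0.56  0.26 -0.37  1.92  0.11  0.98  0.06]
shift [ 39.4 193.7  66.7] shift [177.4 193.7  66.6] turn 0.001
```

Request:
move_arm(
  steps="0.01 0.04 0.014 0 0;0.02 0.08 0.028 0 0;0.03 0.12 0.042 0 0;0.039 0.16 0.055 0 0;0.039 0.194 0.067 0 0;0.039 0.194 0.067 0 0;0.039 0.194 0.067 0 0",
)

```text
clock: 1.62
position: [0.5338, 0.0139, 0.1601]
ee_rot: [0.063, 1.57, -0.06]
force: [-0.4, -0.8, 0.9]
width: 0.995
```

```bash
python3 plan.py 533 12 22 -4.8
python3 - <<'E'
from m import *
for n in('top','scene'):
    d=cam(n); np.savez(n+'1.npz',**d); p=proj(d,[np.array(arm.observe()['position'])])[0]; print(p)
    x0,y0=int(p[0])-60,int(p[1])-45; im=d['img'].copy(); cv2.circle(im,(int(round(p[0])),int(round(p[1]))),1,(0,0,255),-1)
    cv2.imwrite(f'pics/{n}1.png',cv2.resize(im[y0:y0+90,x0:x0+120],None,fx=5,fy=5,interpolation=cv2.INTER_CUBIC))
E
```

```text
now [533.8  13.9 160.1] jaw -4.5 t 1.62 w 91.6 F [-0.41 -0.8   0.93] tilt [-2.0e-04  1.4e-03 -1.0e+00] j [ 0.19  0.39 -0.42  1.85  0.19  0.94 -0.39]
shift [138.1  -2.1  -0.6] turn 0.005
[258.5796398  224.35121494]
[251.5567264  146.33830585]
```

View pics/scene1.png

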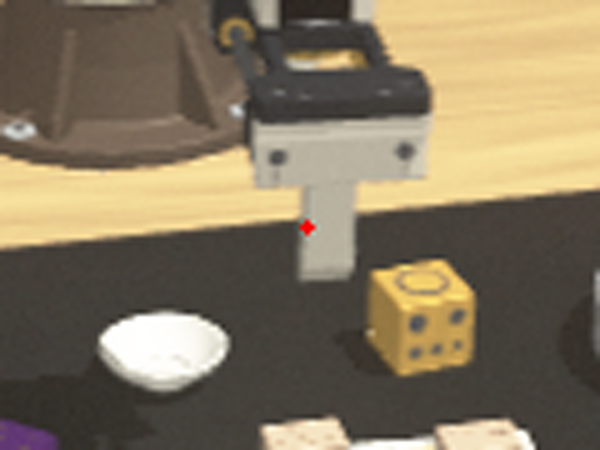

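View pics/top1.png

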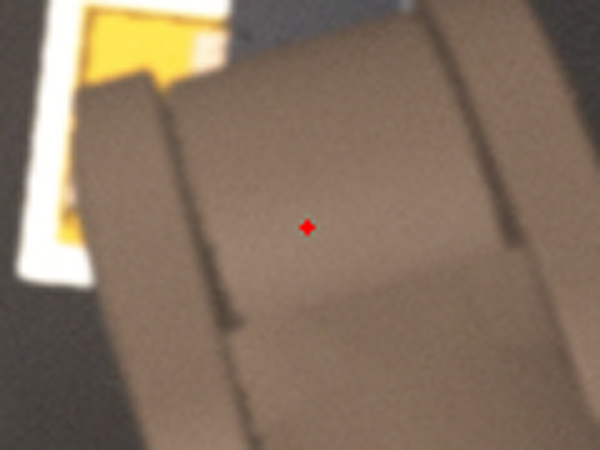

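Run:
```python
from m import *
d=load('scene1.npz'); 
P=np.array([.5338,.0139,.1601]);c=np.array([np.cos(np.radians(-4.5)),np.sin(np.radians(-4.5)),0]);n=np.array([-c[1],c[0],0])
for r in (.046,.055,.065):
    for s in(-.0095,.0095): print(r,s,proj(d,P+c*r+n*s)-[191,101],(proj(d,P+c*r+n*s)[0]-[191,101])*5)
C=cloud(d); print(C[101+48:101+58:2,256].round(4))
print(onz(d,[(191+.5+325/5,101+277/5)],.1601))
```

```text
0.046 -0.0095 [[61.42296251 54.92488598]] [307.11481255 274.6244299 ]
0.046 0.0095 [[69.66588117 54.38294022]] [348.32940584 271.9147011 ]
0.055 -0.0095 [[62.0544584  56.84070302]] [310.27229201 284.2035151 ]
0.055 0.0095 [[70.36066172 56.28866673]] [351.80330861 281.44333367]
0.065 -0.0095 [[62.76796878 59.00529046]] [313.83984392 295.02645231]
0.065 0.0095 [[71.14565124 58.44174944]] [355.72825618 292.20874721]
[[0.5966 0.0043 0.1864]
 [0.5961 0.0045 0.1812]
 [0.5948 0.005  0.1755]
 [0.59   0.0063 0.1677]
 [0.3072 0.0797 0.0015]]
[[0.58303122 0.00932764 0.1601    ]]
```

```bash
python3 plan.py 533 12 22 -4.8
python3 - <<'E'
from m import *
d=cam('scene'); s=arm.observe();np.savez('scene1.npz',**d); C=cloud(d)
im=d['img'][60:160,205:325]; cv2.imwrite('pics/s1b.png',cv2.resize(im,None,fx=6,fy=6,interpolation=cv2.INTER_CUBIC))
for r in (130,140,146,150,154):
    x=C[r,:,0]; z=C[r,:,2]; m=(x>.57)&(x<.62)&(z>.15)&(z<.25)
    idx=np.where(m)[0]; print(r,idx.min(),idx.max(),C[r,idx].mean(0).round(4),C[r,idx[0]].round(4),C[r,idx[-1]].round(4))
E
```

```text
now [533.    9.8 160.1] jaw -4.8 t 1.72 w 91.9 F [-0.81 -0.11  0.53] tilt [-7.e-04 -7.e-04 -1.e+00] j [ 0.2   0.39 -0.42  1.85  0.2   0.94 -0.39]
shift [ 1.381e+02  2.300e+00 -1.000e-01] turn -0.000
130 240 273 [ 0.6164 -0.008   0.2423] [ 0.5966 -0.0314  0.2354] [0.6188 0.0346 0.2393]
140 251 261 [0.5971 0.0038 0.2087] [ 0.5891 -0.0054  0.2057] [0.5994 0.0144 0.2087]
146 251 261 [0.5954 0.0045 0.1932] [ 0.5916 -0.0059  0.1924] [0.5977 0.0152 0.1932]
150 251 260 [0.5951 0.0036 0.1833] [ 0.5938 -0.0063  0.1837] [0.5962 0.0136 0.1827]
154 251 260 [0.5951 0.0038 0.1733] [ 0.593  -0.006   0.1733] [0.5958 0.0139 0.1725]
```

View pics/s1b.png

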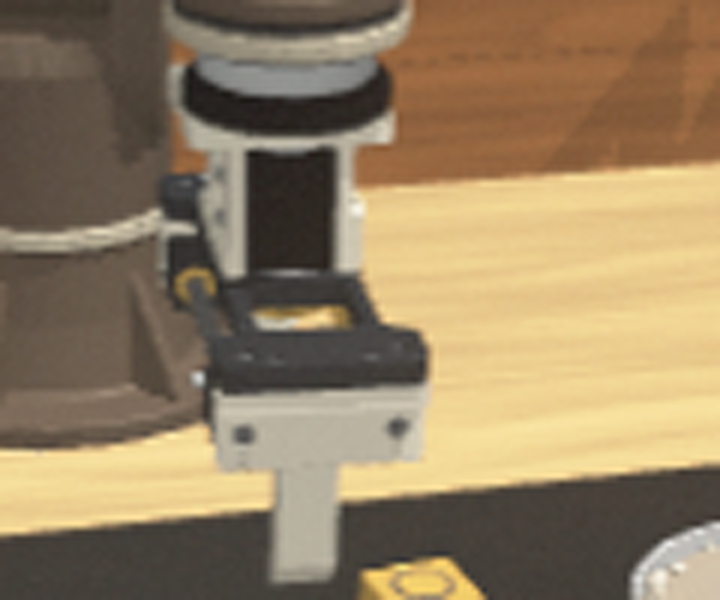

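Request:
move_arm(
  steps="0.02 0 0 0 0;0.045 0 0 0 0;0.07 0 0 0 0;0.095 0 0 0 0;0.115 0 0 0 0;0.128 0 0 0 0;0.135 0 0 0 0;0.138 0 0 0 0;0.138 0 0 0 0;0.138 0 0 0 0",
)

```text
clock: 2.6
position: [0.5338, 0.0099, 0.0232]
ee_rot: [0.067, 1.569, -0.067]
force: [0.8, 0.2, -0.2]
width: 1.003
```

```bash
python3 plan.py 533 12 22 -4.8;python3 - <<'E'
from m import *
d=cam('scene'); 
im=d['img'][140:240,205:325]; cv2.imwrite('pics/s2.png',cv2.resize(im,None,fx=6,fy=6,interpolation=cv2.INTER_CUBIC))
E
```

```text
now [533.8   9.9  23.2] jaw -4.9 t 2.60 w 92.3 F [ 0.79  0.24 -0.17] tilt [ 1.1e-03 -1.0e-04 -1.0e+00] j [ 0.13  0.58 -0.35  1.98  0.32  0.64 -0.5 ]
shift [ 1.2  2.  -1. ] turn -0.001
```

View pics/s2.png

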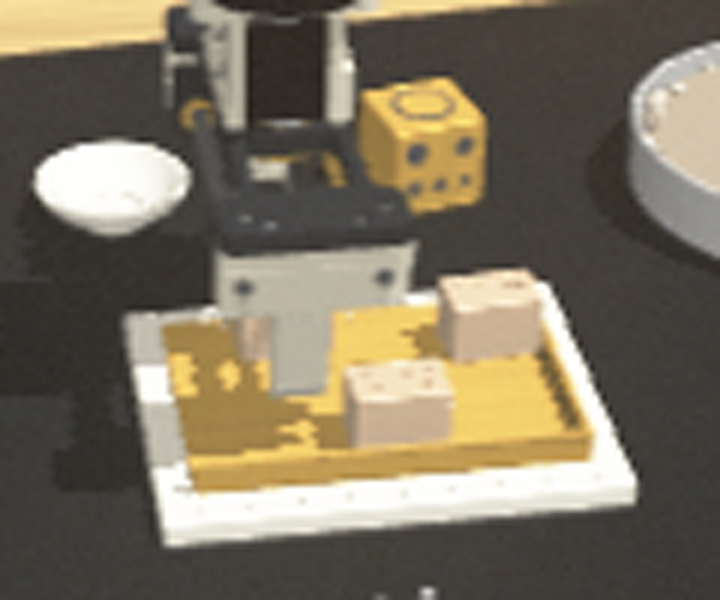

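Request:
move_arm(
  steps="0 0.002 0 0 0;0 0.002 0 0 120;0 0.002 0 0 190;0 0.002 0 0 255;0 0.002 0 0 255;0 0.002 0 0 255;0 0.002 0 0 255;0 0.002 0 0 255;0 0.002 0 0 255;0 0.002 0 0 255",
)

```text
clock: 3.48
position: [0.5335, 0.0124, 0.0223]
ee_rot: [0.066, 1.57, -0.066]
force: [-0.4, -0.3, -0.1]
width: 0.397
```

```bash
python3 plan.py 533 12 120 440 251 120 440 251 35  0;python3 - <<'E'
from m import *
d=cam('scene'); 
im=d['img'][140:240,205:325]; cv2.imwrite('pics/s3.png',cv2.resize(im,None,fx=6,fy=6,interpolation=cv2.INTER_CUBIC))
E
```

```text
now [533.5  12.4  22.3] jaw -4.8 t 3.48 w 36.5 F [-0.45 -0.27 -0.12] tilt [-1.e-04 -0.e+00 -1.e+00] j [ 0.13  0.58 -0.35  1.98  0.32  0.64 -0.5 ]
shift [-97.7  -0.5  -0.4] shift [ -97.7  229.9 -113.2] shift [ -12.7  229.9 -113.2] turn -0.084
```

View pics/s3.png

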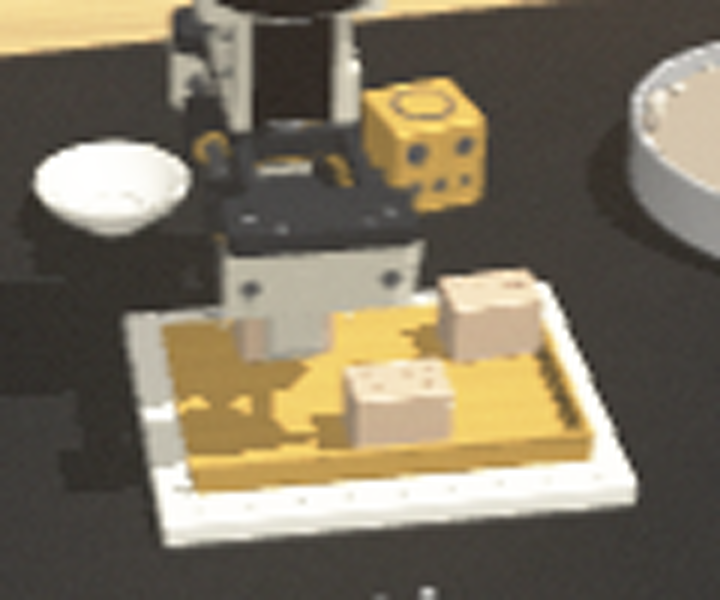

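Run:
```python
from m import *
d=load('scene0.npz'); q=lambda *p:((proj(d,np.array(p))[0]-[205,140])*6+2.5).round(0)
print(q(.546,.0312,.03),q(.546,-.0088,.03),q(.575,.009,.03),q(.533,.012,.03))
```

```text
[335. 326.] [242. 337.] [300. 371.] [284. 314.]
```

Request:
move_arm(
  steps="0 0 0 0 255;0 0 0 0 255;0 0 0 0 255;0 0 0 0 255;0 0 0 0 255",
)

```text
clock: 3.95
position: [0.5335, 0.0124, 0.0223]
ee_rot: [0.066, 1.57, -0.066]
force: [-0.6, 0.6, -0.5]
width: 0.292
```

Request:
move_arm(
  steps="-0.01 0 0 0 255;-0.035 0 0 0 255;-0.065 0 0 0 255;-0.09 0.02 -0.01 0 255;-0.098 0.06 -0.03 -0.03 255;-0.098 0.1 -0.05 -0.06 255;-0.098 0.14 -0.07 -0.084 255;-0.098 0.18 -0.09 -0.084 255;-0.098 0.21 -0.105 -0.084 255;-0.098 0.23 -0.113 -0.084 255",
)

```text
clock: 4.78
position: [0.4378, 0.2554, 0.1216]
ee_rot: [-0.001, 1.57, 0.005]
force: [-0.3, 0.9, -0.4]
width: 0.291
```

```bash
python3 plan.py 440 251 35  0
```

```text
now [437.8 255.4 121.6] jaw 0.2 t 4.78 w 26.7 F [-0.29  0.89 -0.38] tilt [ 4.0e-04  2.1e-03 -1.0e+00] j [-0.26  0.41 -0.49  1.95  0.25  0.83 -0.88]
shift [86.6 -4.6  2.2] turn 0.004
```

Request:
move_arm(
  steps="0 0 0 0 255;0.02 0 0 0 255;0.045 0 0 0 255;0.065 0 0 0 255;0.076 0 0 0 255;0.081 0 0 0 255;0.084 0 0 0 255;0.085 0 0 0 255;0.085 0 0 0 255;0.085 0 0 0 255",
)

```text
clock: 5.62
position: [0.4407, 0.2514, 0.0362]
ee_rot: [0.001, 1.57, 0.0]
force: [1.0, 0.0, -0.0]
width: 0.287
```

```bash
python3 plan.py 440 251 34.5  0
```

```text
now [440.7 251.4  36.2] jaw -0.0 t 5.62 w 26.4 F [ 0.98  0.02 -0.02] tilt [ 1.2e-03  7.0e-04 -1.0e+00] j [-0.31  0.54 -0.42  2.03  0.35  0.65 -0.96]
shift [ 1.7 -0.4 -0.7] turn -0.000
```

Request:
move_arm(
  steps="0.001 0 0 0 255;0.0015 0 0 0 255;0.0015 0 0 0 180;0.0015 0 0 0 110;0.0015 0 0 0 110;0.0015 0 0 0 110;0.0015 0 0 0 110;-0.01 0 0 0 110;-0.04 0 0 0 110;-0.08 0 0 0 110",
)

```text
clock: 6.45
position: [0.4383, 0.2499, 0.114]
ee_rot: [-0.002, 1.576, -0.002]
force: [0.5, 0.3, 0.2]
width: 0.566
```

```bash
python3 plan.py 553 98.5 120 553 98.5 22 -4.8;python3 - <<'E'
from m import *
d=cam('scene'); 
im=d['img'][120:240,205:405]; cv2.imwrite('pics/s4.png',cv2.resize(im,None,fx=4,fy=4,interpolation=cv2.INTER_CUBIC))
E
```

```text
now [438.3 249.9 114. ] jaw 0.0 t 6.45 w 52.1 F [0.51 0.26 0.22] tilt [-0.0053 -0.0027 -1.    ] j [-0.25  0.42 -0.48  1.96  0.26  0.82 -0.88]
shift [  -6.2 -151.4  114.6] shift [  91.8 -151.1  115.1] turn 0.084
```

View pics/s4.png

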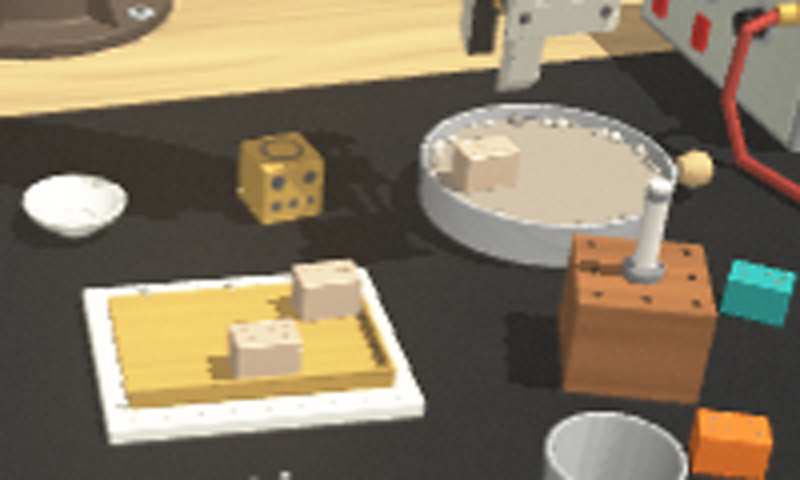

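Request:
move_arm(
  steps="-0.005 -0.03 0.022 0 110;-0.005 -0.06 0.044 0.04 110;-0.005 -0.09 0.067 0.084 80;-0.005 -0.12 0.089 0.084 80;-0.005 -0.14 0.104 0.084 80;-0.005 -0.1525 0.113 0.084 80;-0.005 -0.1525 0.113 0.084 80;-0.005 -0.1525 0.113 0.084 80;0.01 -0.1525 0.113 0.084 80;0.03 -0.1525 0.113 0.084 80",
)

```text
clock: 7.33
position: [0.5537, 0.1006, 0.0866]
ee_rot: [0.066, 1.567, -0.063]
force: [-0.1, -0.1, -0.0]
width: 0.688
```

```bash
python3 plan.py 553 99 22 -4.8
```

```text
now [553.7 100.6  86.6] jaw -4.7 t 7.33 w 63.3 F [-0.06 -0.06 -0.01] tilt [ 0.0032  0.0016 -1.    ] j [ 0.02  0.53 -0.4   1.86  0.28  0.81 -0.61]
shift [64.5 -1.8 -0.8] turn 0.002
```

Request:
move_arm(
  steps="0.02 0 0 0 80;0.04 0 0 0 80;0.053 0 0 0 80;0.06 0 0 0 80;0.064 0 0 0 80;0.064 0 0 0 80;0.064 0 0 0 80;0.064 0 0 0 160;0.064 0 0 0 255;0.064 0 0 0 255",
)

```text
clock: 8.17
position: [0.5536, 0.0986, 0.022]
ee_rot: [0.066, 1.569, -0.066]
force: [-0.7, 0.2, -0.5]
width: 0.52
```

Request:
move_arm(
  steps="0 0 0 0 255;0 0 0 0 255;0 0 0 0 255;0 0 0 0 255;0 0 0 0 255;0 0 0 0 255;0 0 0 0 255;0 0 0 0 255",
)

```text
clock: 8.83
position: [0.5532, 0.0985, 0.0215]
ee_rot: [0.066, 1.57, -0.066]
force: [-0.6, -1.0, 3.6]
width: 0.294
```

```bash
python3 plan.py 440 347 120 440 347 34 0
```

```text
now [553.2  98.5  21.5] jaw -4.8 t 8.83 w 27.0 F [-0.62 -0.98  3.57] tilt [ 1.e-04 -1.e-04 -1.e+00] j [-0.01  0.61 -0.36  1.9   0.33  0.68 -0.66]
shift [ -98.6  238.1 -133.7] shift [ -12.6  238.1 -133.7] turn -0.084
```

Request:
move_arm(
  steps="-0.01 0 0 0 255;-0.035 0 0 0 255;-0.065 0 0 0 255;-0.09 0.02 -0.01 0 255;-0.1 0.06 -0.034 -0.03 255;-0.1 0.1 -0.056 -0.06 255;-0.1 0.14 -0.079 -0.084 255;-0.1 0.18 -0.101 -0.084 255;-0.1 0.215 -0.121 -0.084 255;-0.1 0.238 -0.134 -0.084 255",
)

```text
clock: 9.67
position: [0.4392, 0.347, 0.1221]
ee_rot: [0.0, 1.57, -0.0]
force: [0.2, 0.3, -0.8]
width: 0.292
```

Request:
move_arm(
  steps="0 0 0 0 255;0.02 0 0 0 255;0.045 0 0 0 255;0.065 0 0 0 255;0.076 0 0 0 255;0.082 0 0 0 255;0.085 0 0 0 255;0.086 0 0 0 255;0.086 0 0 0 255;0.086 0 0 0 255",
)

```text
clock: 10.5
position: [0.4409, 0.3458, 0.0363]
ee_rot: [0.001, 1.57, 0.001]
force: [0.3, 0.7, 0.2]
width: 0.295
```

```bash
python3 plan.py 440 347 34  0
```

```text
now [440.9 345.8  36.3] jaw -0.0 t 10.50 w 27.2 F [0.27 0.72 0.23] tilt [ 0.0012  0.001  -1.    ] j [-0.46  0.6  -0.42  1.9   0.36  0.72 -1.09]
shift [ 2.3  1.2 -0.9] turn -0.000
```

Request:
move_arm(
  steps="0.001 0 0 0 255;0.002 0 0 0 255;0.002 0 0 0 180;0.002 0 0 0 110;0.002 0 0 0 110;0.002 0 0 0 110;0.002 0 0 0 110;-0.01 0 0 0 110;-0.04 0 0 0 110;-0.08 0 0 0 110",
)

```text
clock: 11.33
position: [0.4388, 0.344, 0.1147]
ee_rot: [-0.003, 1.575, -0.002]
force: [0.9, -0.2, 0.3]
width: 0.569
```

```bash
python3 plan.py 607.5 42 120 607.5 42 22 85.2;python3 - <<'E'
from m import *
d=cam('scene'); 
im=d['img'][120:240,205:405]; cv2.imwrite('pics/s5.png',cv2.resize(im,None,fx=4,fy=4,interpolation=cv2.INTER_CUBIC))
E
```

```text
now [438.8 344.  114.7] jaw 0.0 t 11.33 w 52.3 F [ 0.89 -0.19  0.34] tilt [-0.0044 -0.0032 -1.    ] j [-0.42  0.5  -0.47  1.83  0.28  0.88 -1.03]
shift [  -5.1 -302.1  168.6] shift [  92.9 -301.8  169. ] turn -1.487
```

View pics/s5.png

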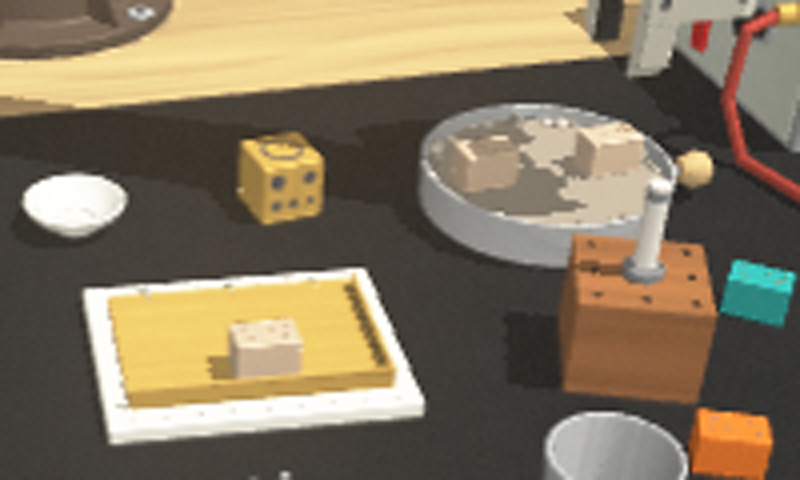

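Request:
move_arm(
  steps="-0.01 -0.04 0.022 0.1 110;-0.01 -0.075 0.042 0.22 70;-0.01 -0.11 0.061 0.34 70;-0.01 -0.145 0.08 0.46 70;-0.01 -0.18 0.1 0.58 70;-0.01 -0.215 0.119 0.7 70;-0.01 -0.25 0.139 0.82 70;-0.01 -0.28 0.155 0.94 70;-0.01 -0.304 0.168 1.06 70;-0.01 -0.304 0.168 1.18 70",
)

```text
clock: 12.22
position: [0.6111, 0.0335, 0.1263]
ee_rot: [0.926, 1.36, -0.928]
force: [-0.4, -0.5, -0.3]
width: 0.726
```

```bash
python3 plan.py 607.5 42 120 607.5 42 22 85.2
```

```text
now [611.1  33.5 126.3] jaw -68.4 t 12.22 w 66.8 F [-0.38 -0.48 -0.27] tilt [ 0.0026 -0.0034 -1.    ] j [-0.06  0.51 -0.12  1.72  0.08  0.92 -1.41]
shift [ 6.2 -0.3 -9.3] shift [104.2  -0.4  -9.7] turn 0.460
```

Request:
move_arm(
  steps="0 0 0 0.12 70;0 0 0 0.24 70;0 0 0 0.36 70;0 0 0 0.46 70;0 0 0 0.46 70;0 0 0 0.46 70;0 0 0 0.46 70",
)

```text
clock: 12.8
position: [0.6084, 0.0416, 0.1258]
ee_rot: [1.258, 1.177, -1.257]
force: [0.2, 0.2, 0.1]
width: 0.727
```

```bash
python3 plan.py 607.5 42 120 607.5 42 22 85.2;python3 - <<'E'
from m import *
d=cam('scene'); np.savez('scene2.npz',**d)
im=d['img'][120:240,205:405]; cv2.imwrite('pics/s6.png',cv2.resize(im,None,fx=4,fy=4,interpolation=cv2.INTER_CUBIC))
E
```

```text
now [608.4  41.6 125.8] jaw -93.8 t 12.80 w 66.9 F [0.17 0.21 0.05] tilt [ 4.e-04  2.e-04 -1.e+00] j [-0.15  0.51 -0.01  1.73  0.01  0.91 -1.8 ]
shift [ 5.8 -1.  -0.3] shift [103.8  -1.   -0.3] turn 0.018
```

View pics/s6.png

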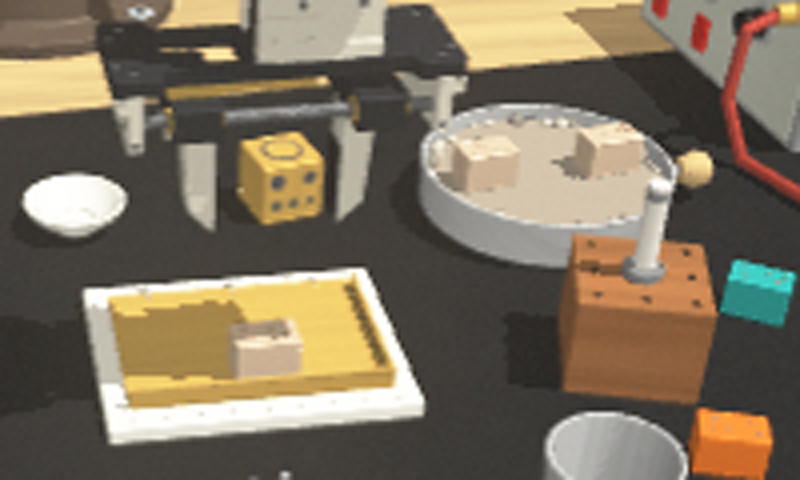

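Request:
move_arm(
  steps="0.02 -0.001 0 0.018 70;0.045 -0.001 0 0.018 70;0.07 -0.001 0 0.018 70;0.09 -0.001 0 0.018 70;0.1 -0.001 0 0.018 70;0.104 -0.001 0 0.018 70;0.104 -0.001 0 0.018 70;0.104 -0.001 0 0.018 140;0.104 -0.001 0 0.018 255;0.104 -0.001 0 0.018 255",
)

```text
clock: 13.68
position: [0.6082, 0.0416, 0.0226]
ee_rot: [1.274, 1.165, -1.271]
force: [-0.3, -0.3, 0.6]
width: 0.554
```

Request:
move_arm(
  steps="0 0 0 0 255;0 0 0 0 255;0 0 0 0 255;0 0 0 0 255;0 0 0 0 255;0 0 0 0 255",
)

```text
clock: 14.18
position: [0.6078, 0.0415, 0.0221]
ee_rot: [1.274, 1.166, -1.272]
force: [-0.8, -0.1, 6.5]
width: 0.438
```

```bash
python3 plan.py 395 299 120 395 299 34 90
```

```text
now [607.8  41.5  22.1] jaw -95.0 t 14.18 w 40.3 F [-0.81 -0.07  6.5 ] tilt [ 1.1e-03  1.0e-04 -1.0e+00] j [-0.15  0.64 -0.01  1.81  0.01  0.7  -1.82]
shift [ -98.1 -234.3 -238. ] shift [ -12.1 -234.4 -238. ] turn -0.087
```

Request:
move_arm(
  steps="-0.01 0 0 0 255;-0.035 0 0 0 255;-0.065 0 0 0 255;-0.09 -0.01 -0.01 0 255;-0.1 -0.03 -0.03 -0.03 255;-0.1 -0.055 -0.056 -0.06 255;-0.1 -0.08 -0.081 -0.087 255;-0.1 -0.105 -0.107 -0.087 255;-0.1 -0.13 -0.132 -0.087 255;-0.1 -0.155 -0.157 -0.087 255",
)

```text
clock: 15.02
position: [0.4654, 0.2124, 0.1221]
ee_rot: [1.21, 1.209, -1.209]
force: [0.2, 0.9, -0.8]
width: 0.435
```

```bash
python3 plan.py 395 299 120 395 299 34 90
```

```text
now [465.4 212.4 122.1] jaw -90.0 t 15.02 w 40.1 F [ 0.22  0.9  -0.83] tilt [ 6.e-04  3.e-04 -1.e+00] j [-0.48  0.38 -0.07  1.97  0.04  0.8  -2.14]
shift [  2.1 -70.5 -86.6] shift [ 88.1 -70.5 -86.5] turn -0.000
```

Request:
move_arm(
  steps="0 -0.02 -0.024 0 255;0 -0.04 -0.049 0 255;0 -0.06 -0.073 0 255;0 -0.071 -0.087 0 255;0.02 -0.071 -0.087 0 255;0.045 -0.071 -0.087 0 255;0.065 -0.071 -0.087 0 255;0.078 -0.071 -0.087 0 255;0.084 -0.071 -0.087 0 255;0.086 -0.071 -0.087 0 255",
)

```text
clock: 15.85
position: [0.3953, 0.298, 0.0349]
ee_rot: [1.208, 1.209, -1.211]
force: [-0.2, -0.3, -0.9]
width: 0.433
```

Request:
move_arm(
  steps="0.0005 0 0 0 255;0.001 0 0 0 255;0.001 0 0 0 255",
)

```text
clock: 16.1
position: [0.3962, 0.2988, 0.0352]
ee_rot: [1.211, 1.209, -1.208]
force: [-0.5, -0.0, -0.5]
width: 0.436
```

```bash
python3 plan.py 395 299 34 90
```

```text
now [396.2 298.8  35.2] jaw -90.0 t 16.10 w 40.1 F [-0.48 -0.03 -0.46] tilt [ 1.2e-03  9.0e-04 -1.0e+00] j [-0.68  0.49 -0.09  2.08  0.08  0.58 -2.4 ]
shift [ 1.2 -1.2 -0.2] turn -0.000
```

Now I release with an opening of about 60 mm and rise, then check both views.

Request:
move_arm(
  steps="0.001 0 0 0 255;0.001 0 0 0 150;0.001 0 0 0 85;0.001 0 0 0 85;0.001 0 0 0 85;0.001 0 0 0 85;-0.01 0 0 0 85;-0.035 0 0 0 85;-0.07 0 0 0 85;-0.11 0 0 0 85",
)

```text
clock: 16.93
position: [0.3945, 0.2974, 0.1443]
ee_rot: [1.206, 1.21, -1.213]
force: [3.2, 1.0, -0.5]
width: 0.665
```

```bash
python3 - <<'E'
from m import *
for n in('scene','top'):
    d=cam(n); np.savez(n+'3.npz',**d)
    cv2.imwrite(f'pics/{n}3.png',cv2.resize(d['img'],(800,600),interpolation=cv2.INTER_CUBIC))
E
python3 plan.py 628.5 272 160 628.5 272 80 -21.8
```

```text
now [398.2 300.8 149.8] jaw -90.0 t 17.03 w 61.3 F [ 0.1   0.6  -0.18] tilt [ 0.0068  0.0061 -1.    ] j [-0.67  0.32 -0.11  1.97  0.05  0.84 -2.37]
shift [ -8.8 230.4  28.6] shift [ 71.2 229.8  29.1] turn -1.191
```

View pics/scene3.png

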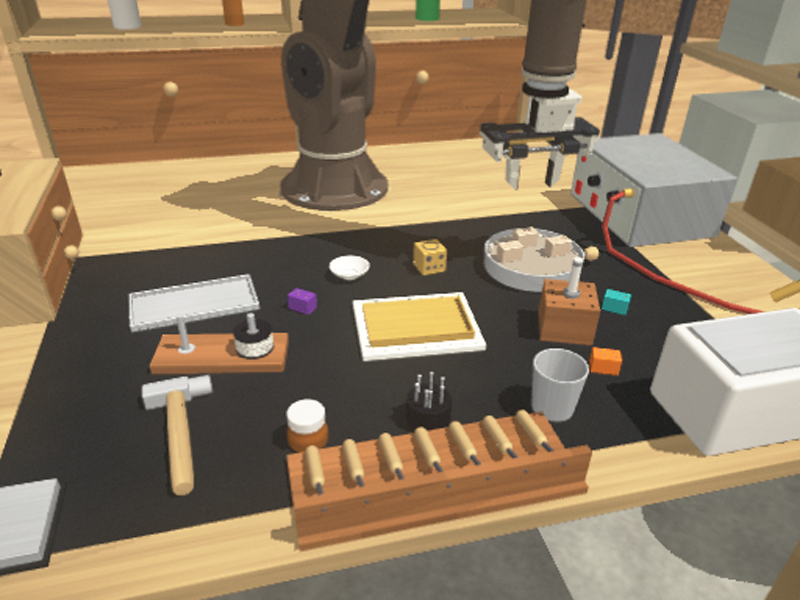

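View pics/top3.png

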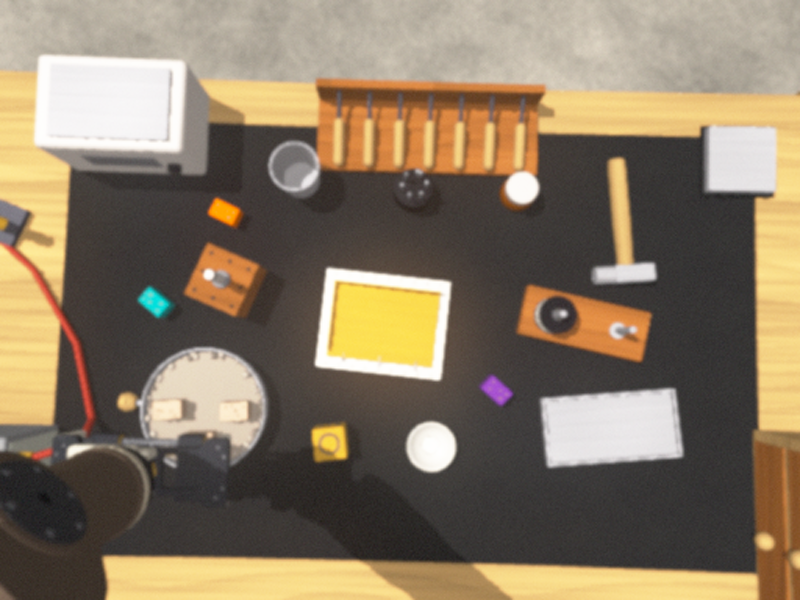

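All three bricks are in the pan: (167,410) and (235,411) in the top view, and the third in the scene view at (527,238). The brass base is clear. Next is the pen.

Request:
move_arm(
  steps="-0.01 0.02 0.003 -0.12 40;-0.015 0.045 0.006 -0.24 0;-0.015 0.07 0.009 -0.36 0;-0.015 0.095 0.012 -0.48 0;-0.015 0.12 0.015 -0.6 0;-0.015 0.145 0.018 -0.72 0;-0.015 0.17 0.021 -0.84 0;-0.015 0.195 0.024 -0.96 0;-0.015 0.215 0.027 -1.08 0;-0.015 0.23 0.029 -1.2 0",
)

```text
clock: 17.87
position: [0.6274, 0.2681, 0.1585]
ee_rot: [0.287, 1.552, -0.288]
force: [0.2, -0.2, -1.1]
width: 0.999
```

```bash
python3 plan.py 628.5 272 160 628.5 272 80 -5
python3 - <<'E'
from m import *
for n in('top3.npz','scene3.npz'):
    d=load(n); C=cloud(d); z=cv2.medianBlur(C[...,2].astype(np.float32),3); x=C[...,0]; y=C[...,1]; hsv=cv2.cvtColor(d['img'],cv2.COLOR_BGR2HSV)
    W=(x>.46)&(x<.68)&(y>-.06)&(y<.18)
    w=W&(hsv[...,1]<60)&(hsv[...,2]>140)&(z<.02); rect(d,w&(z>.008),.012,200,'boardtop')
    br=W&(hsv[...,1]>110)&(hsv[...,0]>15)&(hsv[...,0]<40)&(hsv[...,2]>60)
    rect(d,br&(z<.0185),.016,100,'base');rect(d,br,.016,100,'brass'); rect(d,br&(z>.021),.026,5,'rim')
    # work-frame prediction overlay
    im=d['img'].copy(); im=cv2.resize(im,None,fx=5,fy=5,interpolation=cv2.INTER_CUBIC)
    c=np.array([.573,.0405]); a=np.radians(-4.9); Rm=np.array([[np.cos(a),-np.sin(a)],[np.sin(a),np.cos(a)]])
    def W2(px,py,pz): return np.r_[c+Rm@[px/1000,py/1000],pz/1000]
    for poly,col in (([(-75,-95,12),(75,-95,12),(75,95,12),(-75,95,12)],(255,0,0)),([(55,-81,26),(55,78,26),(-48,78,26)],(0,0,255)),([(58,-81,26),(58,81,26),(-48,81,26)],(0,0,255)),([(49.5,-73,16),(49.5,72.5,16),(-42,72.5,16)],(0,200,0)),([(-58,-81,16),(58,-81,16)],(255,0,255)),([(-58,-81,16),(-58,81,16)],(255,0,255))):
        q=np.array([proj(d,W2(*p))[0] for p in poly]); q=((q+.5)*5-.5).round().astype(int)
        cv2.polylines(im,[q.reshape(-1,1,2)],len(poly)==4,col,1)
    p=proj(d,W2(0,0,16))[0]; u,v=int(p[0]*5),int(p[1]*5)
    cv2.imwrite('pics/ov_'+n[:3]+'.png',im[v-250:v+250,u-320:u+320])
E
```

```text
now [627.4 268.1 158.5] jaw -21.0 t 17.87 w 91.9 F [ 0.15 -0.24 -1.09] tilt [-3.e-04 -7.e-04 -1.e+00] j [-0.29  0.61 -0.31  1.48  0.2   1.09 -1.01]
shift [-1.5  4.  -0.4] shift [78.5  4.1 -0.4] turn -0.279
boardtop c 571.9 40.8 size 189.2 149.3 longaxis 85.2
base c 572.1 39.4 size 158.7 113.0 longaxis 85.2
brass c 572.1 39.5 size 158.9 113.0 longaxis 85.2
boardtop c 575.9 39.5 size 189.3 154.0 longaxis 85.2
base c 575.3 38.9 size 161.6 118.3 longaxis 85.3
brass c 575.4 40.2 size 164.3 118.7 longaxis 85.6
rim c 631.9 35.8 size 154.8 12.9 longaxis 87.0
```

View pics/ov_top.png

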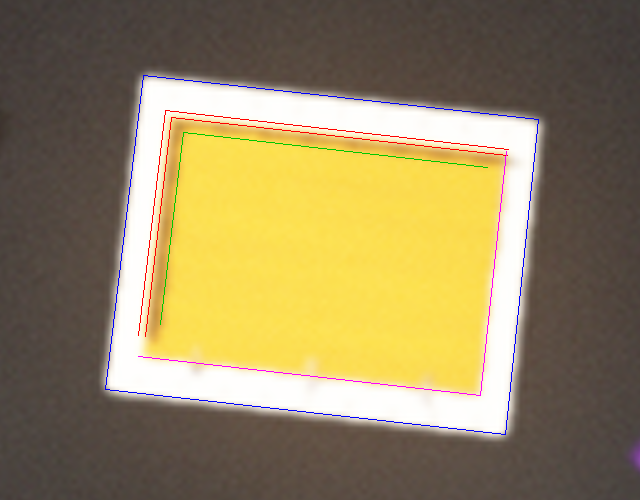

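View pics/ov_sce.png

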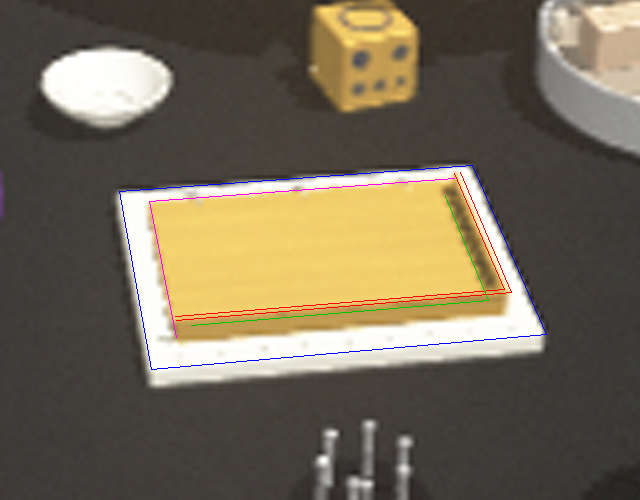

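Overlaying the work outline at (573, 40.5) mm with yaw −4.9° fits both views to about 1 mm. Next I check the gripper over the pen.

Request:
move_arm(
  steps="0 0.004 0 -0.12 0;0 0.004 0 -0.24 0;0 0.004 0 -0.28 0;0 0.004 0 -0.28 0;0 0.004 0 -0.28 0;0 0.004 0 -0.28 0",
)

```text
clock: 18.37
position: [0.627, 0.2729, 0.1591]
ee_rot: [0.073, 1.57, -0.073]
force: [-1.0, -0.1, -0.1]
width: 0.998
```

```bash
python3 plan.py 628.5 272 80 -5
python3 - <<'E'
from m import *
d=cam('scene'); s=arm.observe(); p=proj(d,np.array([[.6285,.272,.13],[.6285,.272,.072],s['position']])); print(p)
u,v=int(p[0][0]),int(p[0][1]); im=cv2.resize(d['img'],None,fx=6,fy=6,interpolation=cv2.INTER_CUBIC)
for q in p: cv2.circle(im,tuple(((q+.5)*6-.5).round().astype(int)),3,(0,0,255),1)
cv2.imwrite('pics/pen1.png',im[6*v-300:6*v+200,6*u-320:6*u+320])
E
```

```text
now [627.  272.9 159.1] jaw -5.3 t 18.37 w 91.8 F [-0.96 -0.14 -0.13] tilt [-3.e-04 -3.e-04 -1.e+00] j [-0.25  0.62 -0.38  1.47  0.24  1.1  -0.78]
shift [79.1 -0.8  1.6] turn -0.006
[[369.44301613 165.30926755]
 [365.26014265 186.03852544]
 [371.76899828 153.94893491]]
```

View pics/pen1.png

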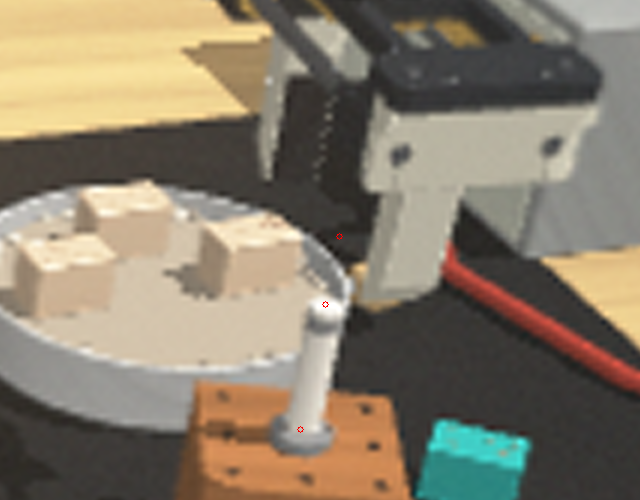

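Request:
move_arm(
  steps="0 -0.001 0.001 0 144;0.01 -0.001 0.001 0 144;0.025 -0.001 0.001 0 144;0.04 -0.001 0.001 0 144;0.055 -0.001 0.001 0 144;0.067 -0.001 0.001 0 144;0.075 -0.001 0.001 0 144;0.079 -0.001 0.001 0 144;0.079 -0.001 0.001 0 144;0.079 -0.001 0.001 0 144",
  squeeze=25,
)

```text
clock: 19.25
position: [0.6282, 0.2722, 0.0807]
ee_rot: [0.072, 1.569, -0.071]
force: [1.2, 0.6, 1.0]
width: 0.435
```

```bash
python3 plan.py 628.5 272 80 -5
python3 - <<'E'
from m import *
d=cam('scene'); s=arm.observe(); p=proj(d,np.array([[.6285,.272,.13],[.6285,.272,.072],s['position']]))
u,v=int(p[0][0]),int(p[0][1]); im=cv2.resize(d['img'],None,fx=6,fy=6,interpolation=cv2.INTER_CUBIC)
cv2.imwrite('pics/pen2.png',im[6*v-300:6*v+200,6*u-320:6*u+320])
E
```

```text
now [628.2 272.2  80.7] jaw -5.2 t 19.25 w 40.0 F [1.17 0.64 0.98] tilt [ 4.e-04  2.e-04 -1.e+00] j [-0.26  0.69 -0.36  1.54  0.28  0.96 -0.8 ]
shift [ 0.7 -0.1  0.3] turn -0.004
```

View pics/pen2.png

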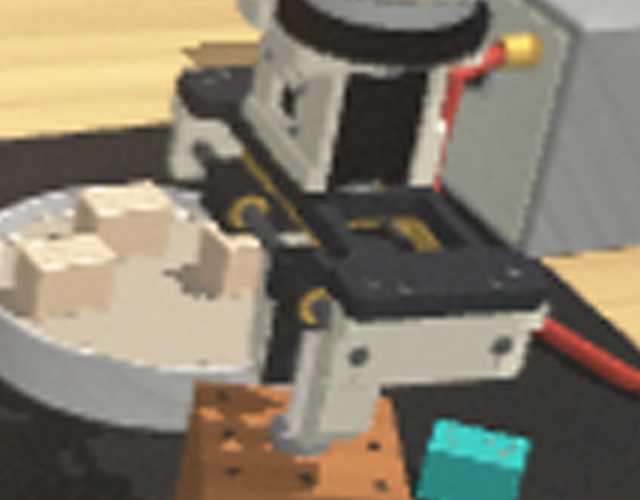

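Pen lies between the fingers. Closing.

Request:
move_arm(
  steps="0 0 0 0 200;0 0 0 0 255;0 0 0 0 255;0 0 0 0 255;0 0 0 0 255;0 0 0 0 255;0 0 0 0 255;0 0 0 0 255;0 0 0 0 255;0 0 0 0 255",
)

```text
clock: 20.13
position: [0.6281, 0.272, 0.0806]
ee_rot: [0.072, 1.569, -0.071]
force: [-1.2, -1.4, 3.3]
width: 0.146
```

```bash
python3 plan.py 628.5 272 80 -5
python3 - <<'E'
from h import *
c=np.array([573,40.5]); a=np.radians(-4.85); Rm=np.array([[np.cos(a),-np.sin(a)],[np.sin(a),np.cos(a)]])
for p in((49.5,-73),(49.5,72.5),(-42,72.5)): print((c+Rm@p).round(1))
E
```

```text
now [628.1 272.   80.6] jaw -5.2 t 20.13 w 13.4 F [-1.2  -1.38  3.28] tilt [ 3.e-04  1.e-04 -1.e+00] j [-0.26  0.69 -0.36  1.54  0.28  0.96 -0.8 ]
shift [0.6 0.  0.4] turn -0.004
[616.2 -36.4]
[628.5 108.6]
[537.3 116.3]
```

Request:
move_arm(
  steps="-0.005 0 0 0 255;-0.015 0 0 0 255;-0.03 0 0 0 255;-0.045 0 0 0 255;-0.06 0 0 0 255;-0.072 0 0 0 255;-0.08 0 0 0 255;-0.08 0 0 0 255",
)

```text
clock: 20.8
position: [0.6289, 0.2726, 0.1627]
ee_rot: [0.073, 1.567, -0.07]
force: [0.4, -0.3, -1.7]
width: 0.147
```

```bash
python3 plan.py 616.2 -36.4 160 616.2 -36.4 100 -4.85
python3 - <<'E'
from m import *
d=cam('scene'); s=arm.observe(); P=np.array(s['position']); p=proj(d,np.array([P,P-[0,0,.0686]]));print(p)
u,v=p[0].astype(int); im=cv2.resize(d['img'],None,fx=6,fy=6,interpolation=cv2.INTER_CUBIC)
for q in p: cv2.circle(im,tuple(((q+.5)*6-.5).round().astype(int)),3,(0,0,255),1)
cv2.imwrite('pics/pen3.png',im[6*v-200:6*v+300,6*u-320:6*u+320])
E
```

```text
now [628.9 272.6 162.7] jaw -5.2 t 20.80 w 13.5 F [ 0.35 -0.26 -1.66] tilt [ 0.0029  0.0015 -1.    ] j [-0.25  0.62 -0.38  1.46  0.24  1.11 -0.77]
shift [   2.2 -308.9   15.5] shift [  62.2 -309.    15.3] turn -0.007
[[371.90851994 153.48006074]
 [366.79568271 178.76396978]]
```

View pics/pen3.png

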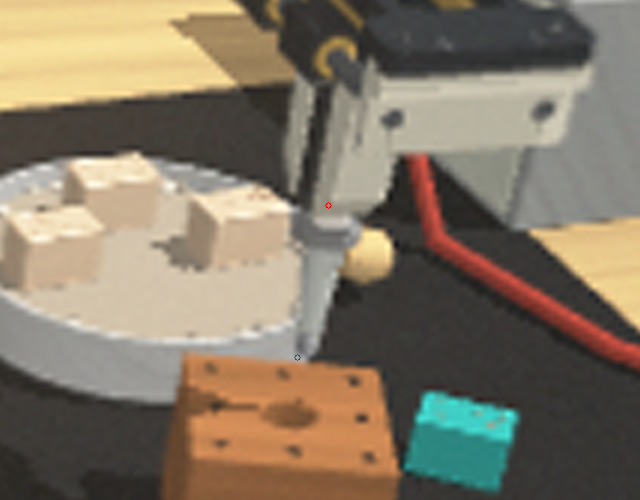

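Request:
move_arm(
  steps="0 -0.025 0.001 0 255;0 -0.06 0.003 0 255;0 -0.098 0.005 0 255;0 -0.136 0.007 0 255;0 -0.174 0.009 0 255;0 -0.212 0.011 0 255;0 -0.248 0.012 0 255;0 -0.28 0.014 0 255;0 -0.3 0.015 0 255;0 -0.309 0.0155 -0.005 255",
)

```text
clock: 21.68
position: [0.6144, -0.0421, 0.1592]
ee_rot: [0.07, 1.572, -0.073]
force: [0.6, 0.1, -1.0]
width: 0.152
```

Request:
move_arm(
  steps="0.01 0 0 0 255;0.025 0 0 0 255;0.04 0 0 0 255;0.05 0 0 0 255;0.056 0 0 0 255;0.06 0 0 0 255;0.06 0 0 0 255;0.06 0 0 0 255;0.06 0 0 0 255;0.06 0 0 0 255",
)

```text
clock: 22.52
position: [0.6159, -0.0371, 0.1011]
ee_rot: [0.068, 1.568, -0.068]
force: [0.8, -1.3, -0.1]
width: 0.148
```

```bash
cat > nib.py <<'E'
from m import *
import sys
d=cam('scene'); s=arm.observe(); P=np.array(s['position']); print((P*1000).round(1))
off=float(sys.argv[2]) if len(sys.argv)>2 else .0686
p=proj(d,np.array([P,P-[0,0,off-.057],P-[0,0,off]]));print(p.round(1))
u,v=p[2].astype(int); im=cv2.resize(d['img'],None,fx=8,fy=8,interpolation=cv2.INTER_CUBIC)
for q in p: cv2.circle(im,tuple(((q+.5)*8-.5).round().astype(int)),3,(0,0,255),1)
cv2.imwrite('pics/%s.png'%sys.argv[1],im[8*v-350:8*v+200,8*u-320:8*u+320])
E
python3 nib.py nib1; python3 plan.py 616.2 -36.4 84 -4.85
```

```text
[615.8 -37.2 101. ]
[[239.6 188.4]
 [239.6 192.6]
 [239.8 212.7]]
now [615.8 -37.2 101. ] jaw -4.9 t 22.57 w 13.6 F [ 0.87  0.67 -0.57] tilt [ 1.1e-03 -1.0e-04 -1.0e+00] j [ 0.22  0.57 -0.36  1.71  0.25  0.9  -0.33]
shift [17.   0.8  0.3] turn -0.002
```

View pics/nib1.png

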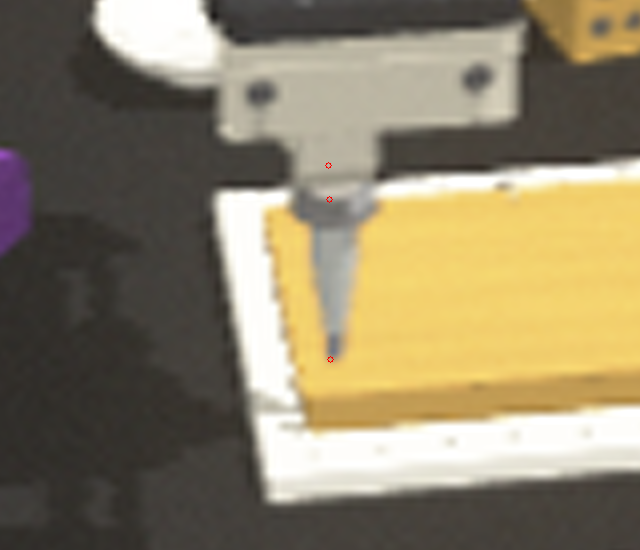

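Request:
move_arm(
  steps="0.003 0 0 0 255;0.006 0 0 0 255;0.009 0 0 0 255;0.011 0 0 0 255;0.012 0 0 0 255;0.0125 0 0 0 255;0.0125 0 0 0 255;0.0125 0 0 0 255",
)

```text
clock: 23.23
position: [0.6154, -0.0371, 0.0879]
ee_rot: [0.068, 1.57, -0.068]
force: [-0.1, -0.4, -0.8]
width: 0.145
```

```bash
python3 nib.py nib2; python3 plan.py 616.2 -37.4 84.6 -4.85
```

```text
[615.4 -37.2  88. ]
[[239.6 193.1]
 [239.6 197.3]
 [239.8 217.1]]
now [615.4 -37.2  88. ] jaw -4.9 t 23.28 w 13.8 F [-0.38 -0.13 -0.42] tilt [ 2.e-04 -0.e+00 -1.e+00] j [ 0.21  0.59 -0.35  1.72  0.25  0.88 -0.33]
shift [ 3.4 -0.2  0.8] turn -0.001
```

View pics/nib2.png

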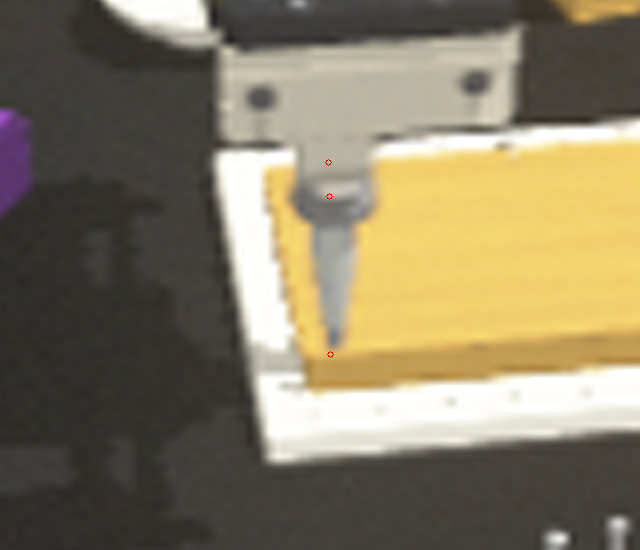

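Request:
move_arm(
  steps="0.001 0 0.0008 0 255;0.002 0 0.0008 0 255;0.003 0 0.0008 0 255;0.004 0 0.0008 0 255;0.005 0 0.0008 0 255;0.0055 0 0.0008 0 255;0.0055 0 0.0008 0 255;0.0055 0 0.0008 0 255",
)

```text
clock: 23.95
position: [0.6162, -0.0372, 0.0825]
ee_rot: [0.067, 1.57, -0.068]
force: [-0.6, -0.1, 0.5]
width: 0.147
```

```bash
cat > fz.py <<'E'
from h import *
F=[];P=[]
for i in range(8):
    arm.get_image('scene'); s=arm.observe(); F.append(s['force']); P.append(s['position'])
print('F',np.mean(F,0).round(2),np.std(F,0).round(2),'P',(np.mean(P,0)*1000).round(2))
E
python3 fz.py;python3 plan.py 628.5 107.6 82.5 537.3 115.3 82.5 -4.85
```

```text
F [0.12 0.27 1.51] [0.51 0.45 0.29] P [616.2  -37.22  82.46]
now [616.2 -37.2  82.4] jaw -4.9 t 24.35 w 13.6 F [0.94 0.78 0.92] tilt [ 2.e-04 -0.e+00 -1.e+00] j [ 0.21  0.6  -0.35  1.72  0.26  0.87 -0.34]
shift [-1.000e-01  1.454e+02 -2.000e-01] shift [-1.000e-01  1.452e+02 -9.170e+01] turn -0.001
```

Request:
move_arm(
  steps="-0.0005 0 0 0 255;-0.001 0 0 0 255;-0.001 0 0 0 255",
)

```text
clock: 24.6
position: [0.6162, -0.0372, 0.0835]
ee_rot: [0.068, 1.57, -0.068]
force: [0.4, -0.6, 0.1]
width: 0.146
```

```bash
python3 fz.py;python3 plan.py 628.5 107.6 83.4 537.3 115.3 83.4 -4.85
```

```text
F [0.33 0.08 0.71] [0.5  0.57 0.5 ] P [616.17 -37.23  83.39]
now [616.1 -37.2  83.4] jaw -4.9 t 25.00 w 13.5 F [0.62 0.51 0.67] tilt [ 0.e+00 -1.e-04 -1.e+00] j [ 0.21  0.6  -0.35  1.72  0.26  0.87 -0.34]
shift [-0.000e+00  1.453e+02 -1.000e-01] shift [ -0.  145.2 -91.7] turn -0.001
```

Request:
move_arm(
  steps="0.0003 0.0017 0 0 255;0.0006 0.0034 0 0 255;0.0007 0.0051 0 0 255;0.0007 0.0068 0 0 255;0.0007 0.0085 0 0 255;0.0007 0.0102 0 0 255;0.0007 0.0119 0 0 255;0.0007 0.0136 0 0 255;0.0007 0.0153 0 0 255;0.0007 0.017 0 0 255",
)

```text
clock: 25.83
position: [0.6176, -0.0201, 0.0827]
ee_rot: [0.068, 1.57, -0.068]
force: [0.0, -1.9, 1.1]
width: 0.146
```

Request:
move_arm(
  steps="0 0.0017 0 0 255;0 0.0034 0 0 255;0 0.0051 0 0 255;0 0.0068 0 0 255;0 0.0085 0 0 255;0 0.0102 0 0 255;0 0.0119 0 0 255;0 0.0136 0 0 255;0 0.0153 0 0 255;0 0.017 0 0 255",
)

```text
clock: 26.67
position: [0.6191, -0.0032, 0.0827]
ee_rot: [0.068, 1.57, -0.068]
force: [0.4, -0.5, 1.0]
width: 0.148
```

```bash
python3 plan.py 628.5 107.6 82.7 537.3 115.3 83.4 -4.85
```

```text
now [619.1  -3.2  82.7] jaw -4.9 t 26.67 w 13.6 F [ 0.37 -0.46  0.99] tilt [-0. -0. -1.] j [ 0.16  0.6  -0.35  1.72  0.26  0.87 -0.39]
shift [-0.000e+00  1.112e+02 -1.000e-01] shift [ -0.7 111.  -91.7] turn -0.001
```

Tracks exactly. Continuing.

Request:
move_arm(
  steps="0 0.0017 0 0 255;0 0.0034 0 0 255;0 0.0051 0 0 255;0 0.0068 0 0 255;0 0.0085 0 0 255;0 0.0102 0 0 255;0 0.0119 0 0 255;0 0.0136 0 0 255;0 0.0153 0 0 255;0 0.017 0 0 255",
)

```text
clock: 27.5
position: [0.6206, 0.0138, 0.0827]
ee_rot: [0.068, 1.57, -0.068]
force: [-0.9, -1.8, 1.0]
width: 0.147
```

Request:
move_arm(
  steps="0 0.0017 0 0 255;0 0.0034 0 0 255;0 0.0051 0 0 255;0 0.0068 0 0 255;0 0.0085 0 0 255;0 0.0102 0 0 255;0 0.0119 0 0 255;0 0.0136 0 0 255;0 0.0153 0 0 255;0 0.017 0 0 255",
)

```text
clock: 28.33
position: [0.622, 0.0307, 0.0827]
ee_rot: [0.068, 1.57, -0.068]
force: [-0.9, -0.4, 0.9]
width: 0.146
```

Request:
move_arm(
  steps="0 0.0017 0 0 255;0 0.0034 0 0 255;0 0.0051 0 0 255;0 0.0068 0 0 255;0 0.0085 0 0 255;0 0.0102 0 0 255;0 0.0119 0 0 255;0 0.0136 0 0 255;0 0.0153 0 0 255;0 0.017 0 0 255",
)

```text
clock: 29.17
position: [0.6235, 0.0477, 0.0827]
ee_rot: [0.068, 1.57, -0.068]
force: [0.2, -0.6, 0.9]
width: 0.148
```

Request:
move_arm(
  steps="0 0.0017 0 0 255;0 0.0034 0 0 255;0 0.0051 0 0 255;0 0.0068 0 0 255;0 0.0085 0 0 255;0 0.0102 0 0 255;0 0.0119 0 0 255;0 0.0136 0 0 255;0 0.0153 0 0 255;0 0.017 0 0 255",
)

```text
clock: 30.0
position: [0.6249, 0.0646, 0.0826]
ee_rot: [0.068, 1.57, -0.068]
force: [0.9, -0.9, 1.5]
width: 0.144
```

```bash
python3 plan.py 628.5 107.6 82.7 537.3 115.3 83.4 -4.85; python3 nib.py nib3 .0667
```

```text
now [624.9  64.6  82.6] jaw -4.9 t 30.00 w 13.3 F [ 0.87 -0.88  1.51] tilt [-1.e-04 -0.e+00 -1.e+00] j [ 0.05  0.61 -0.35  1.69  0.26  0.88 -0.5 ]
shift [-0.1 43.2 -0.1] shift [ -0.7  43.  -91.6] turn -0.001
[625.   65.1  82.7]
[[283.6 191.9]
 [283.4 195.3]
 [282.1 214.9]]
```

View pics/nib3.png

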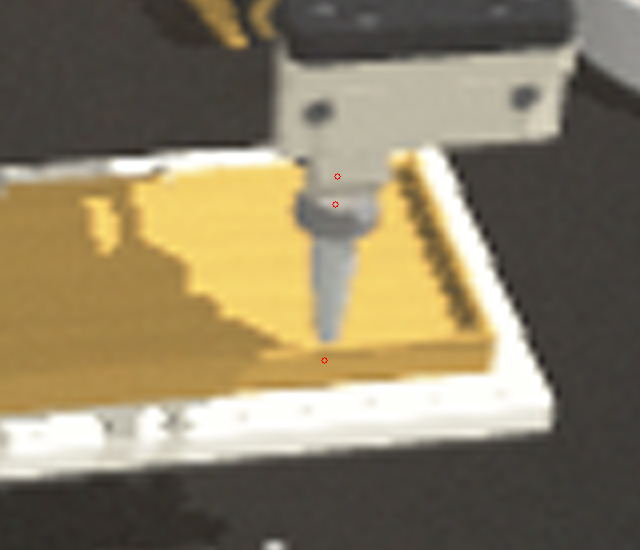

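Request:
move_arm(
  steps="0 0.0017 0 0 255;0 0.0034 0 0 255;0 0.0051 0 0 255;0 0.0068 0 0 255;0 0.0085 0 0 255;0 0.0102 0 0 255;0 0.0119 0 0 255;0 0.0136 0 0 255;0 0.0153 0 0 255;0 0.017 0 0 255",
)

```text
clock: 30.88
position: [0.6264, 0.0815, 0.0827]
ee_rot: [0.068, 1.57, -0.068]
force: [-0.1, -1.4, 1.4]
width: 0.143
```

Request:
move_arm(
  steps="0 0.0017 0 0 255;0 0.0034 0 0 255;0 0.0051 0 0 255;0 0.0068 0 0 255;0 0.0085 0 0 255;0 0.0102 0 0 255;0 0.0119 0 0 255;0 0.0136 0 0 255;0 0.0153 0 0 255;0 0.017 0 0 255",
)

```text
clock: 31.72
position: [0.6278, 0.0985, 0.0827]
ee_rot: [0.068, 1.57, -0.068]
force: [-0.8, -0.8, -0.0]
width: 0.146
```

Request:
move_arm(
  steps="0 0.0017 0 0 255;0 0.0034 0 0 255;0 0.0051 0 0 255;0 0.0068 0 0 255;0 0.0085 0 0 255;0 0.0092 -0.0008 0 255;0 0.0092 -0.0025 0 255;0 0.0092 -0.0042 0 255;0 0.0092 -0.0059 0 255;0 0.0092 -0.0076 0 255",
)

```text
clock: 32.55
position: [0.6209, 0.1082, 0.0828]
ee_rot: [0.068, 1.569, -0.067]
force: [0.7, -0.3, 1.5]
width: 0.146
```

```bash
python3 plan.py 537.3 115.3 82.7 -4.85; python3 nib.py nib4 .0667
```

```text
now [620.9 108.2  82.8] jaw -4.9 t 32.55 w 13.5 F [ 0.69 -0.3   1.55] tilt [ 3.e-04  1.e-04 -1.e+00] j [-0.02  0.61 -0.35  1.69  0.26  0.88 -0.57]
shift [  0.   -0.1 -83.9] turn -0.001
[620.5 108.2  82.7]
[[300.6 188.6]
 [300.3 192. ]
 [298.4 211.4]]
```

View pics/nib4.png

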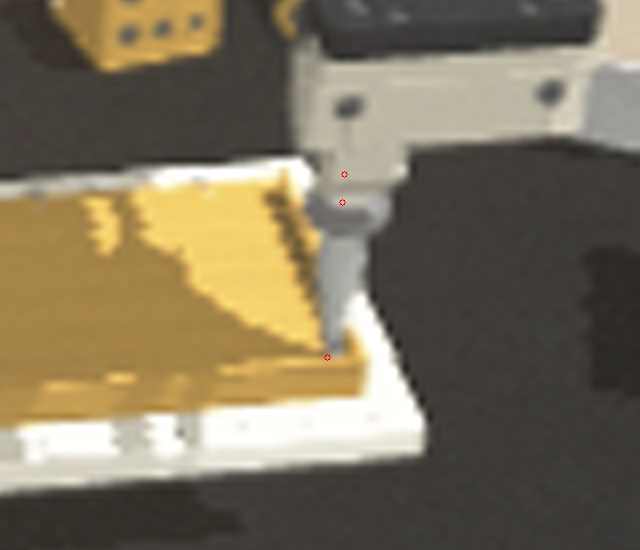

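Request:
move_arm(
  steps="0 -0.0002 -0.0017 0 255;0 -0.0004 -0.0034 0 255;0 -0.0006 -0.0051 0 255;0 -0.0007 -0.0068 0 255;0 -0.0007 -0.0085 0 255;0 -0.0007 -0.0102 0 255;0 -0.0007 -0.0119 0 255;0 -0.0007 -0.0136 0 255;0 -0.0007 -0.0153 0 255;0 -0.0007 -0.017 0 255",
)

```text
clock: 33.43
position: [0.6039, 0.1089, 0.0827]
ee_rot: [0.068, 1.57, -0.068]
force: [1.5, -0.4, 0.6]
width: 0.148
```

Request:
move_arm(
  steps="0 0 -0.0017 0 255;0 0 -0.0034 0 255;0 0 -0.0051 0 255;0 0 -0.0068 0 255;0 0 -0.0085 0 255;0 0 -0.0102 0 255;0 0 -0.0119 0 255;0 0 -0.0136 0 255;0 0 -0.0153 0 255;0 0 -0.017 0 255",
)

```text
clock: 34.27
position: [0.5869, 0.1103, 0.0827]
ee_rot: [0.068, 1.57, -0.068]
force: [1.3, -1.0, 0.7]
width: 0.147
```

```bash
python3 plan.py 537.3 115.3 82.7 -4.85; python3 nib.py nib5 .0667
```

```text
now [586.9 110.3  82.7] jaw -4.9 t 34.27 w 13.5 F [ 1.26 -0.97  0.71] tilt [-0. -0. -1.] j [-0.03  0.57 -0.36  1.77  0.26  0.84 -0.59]
shift [ -0.    0.7 -49.9] turn -0.001
[586.5 110.4  82.6]
[[296.8 181. ]
 [296.5 184.4]
 [294.9 203.5]]
```

View pics/nib5.png

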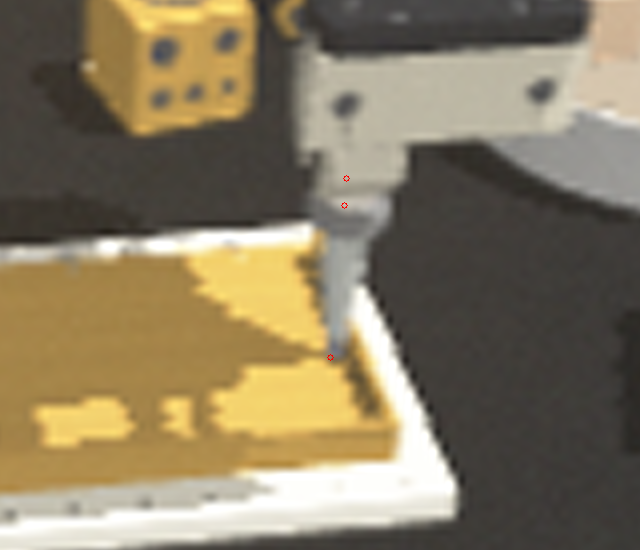

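Request:
move_arm(
  steps="0 0 -0.0017 0 255;0 0 -0.0034 0 255;0 0 -0.0051 0 255;0 0 -0.0068 0 255;0 0 -0.0085 0 255;0 0 -0.0102 0 255;0 0 -0.0119 0 255;0 0 -0.0136 0 255;0 0 -0.0153 0 255;0 0 -0.017 0 255",
)

```text
clock: 35.15
position: [0.57, 0.1118, 0.0827]
ee_rot: [0.068, 1.57, -0.068]
force: [1.2, 1.1, 1.2]
width: 0.151
```

Request:
move_arm(
  steps="0 0 -0.0017 0 255;0 0 -0.0034 0 255;0 0 -0.0051 0 255;0 0 -0.0068 0 255;0 0 -0.0085 0 255;0 0 -0.0102 0 255;0 0 -0.0119 0 255;0 0 -0.0136 0 255;0 0 -0.0153 0 255;0 0 -0.017 0 255",
)

```text
clock: 35.98
position: [0.5531, 0.1133, 0.0827]
ee_rot: [0.068, 1.57, -0.068]
force: [2.3, -0.6, 1.5]
width: 0.146
```

Request:
move_arm(
  steps="0 0 -0.0017 0 255;0 0 -0.0034 0 255;0 0 -0.0051 0 255;0 0 -0.0068 0 255;0 0 -0.0085 0 255;0 0 -0.0102 0 255;0 0 -0.0119 0 255;0 0 -0.0136 0 255;0 0 -0.0153 0 255;0 0 -0.017 0 255",
)

```text
clock: 36.82
position: [0.5361, 0.1147, 0.0827]
ee_rot: [0.068, 1.57, -0.068]
force: [1.3, -0.2, 1.1]
width: 0.145
```

```bash
python3 plan.py 537.3 115.3 82.7 -4.85; python3 nib.py nib6 .0667; python3 fz.py
```

```text
now [536.1 114.7  82.7] jaw -4.9 t 36.82 w 13.3 F [ 1.34 -0.21  1.06] tilt [ 0.e+00 -1.e-04 -1.e+00] j [-0.04  0.51 -0.37  1.9   0.25  0.78 -0.63]
shift [-0.   0.7  1.1] turn -0.001
[535.7 114.8  82.6]
[[292.  170.3]
 [291.7 173.6]
 [290.3 192.3]]
F [-0.63  0.07  1.03] [0.32 0.49 0.47] P [535.88 114.69  82.54]
```

View pics/nib6.png

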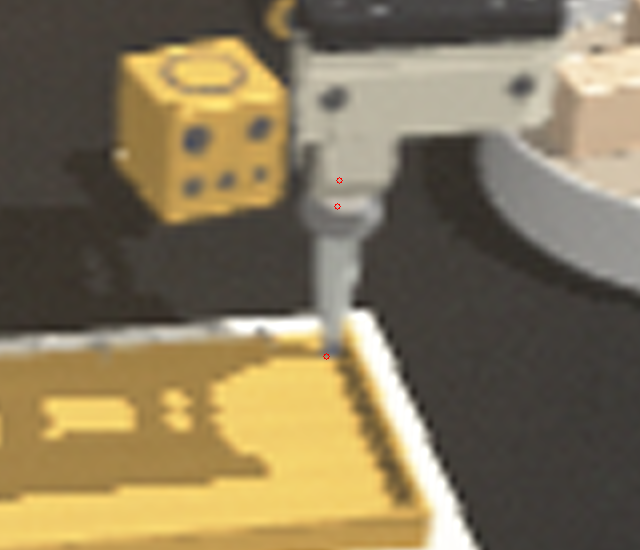

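The stroke is complete and the nib is at the free end of the short strip, about (332,352) in the crop. I'll lift and return the pen.

Request:
move_arm(
  steps="-0.005 0 0 0 255;-0.015 0 0 0 255;-0.03 0 0 0 255;-0.05 0 0 0 255;-0.065 0 0 0 255;-0.075 0 0 0 255;-0.08 0 0 0 255;-0.08 0 0 0 255",
)

```text
clock: 37.93
position: [0.5369, 0.1148, 0.164]
ee_rot: [0.068, 1.568, -0.067]
force: [0.3, 0.2, -0.8]
width: 0.146
```

```bash
python3 plan.py 628.1 272 162 628.1 272 81 -5.2
```

```text
now [536.9 114.8 164. ] jaw -4.9 t 37.93 w 13.4 F [ 0.34  0.24 -0.78] tilt [ 2.1e-03  4.0e-04 -1.0e+00] j [-0.01  0.41 -0.4   1.82  0.19  0.95 -0.58]
shift [  2.2 164.5  77.3] shift [ 83.2 164.4  77.1] turn 0.004
```

Request:
move_arm(
  steps="0 0.02 0.009 0 255;0 0.045 0.021 0 255;0 0.075 0.035 0 255;0 0.105 0.049 0 255;0 0.13 0.061 0 255;0 0.15 0.07 0.004 255;0 0.16 0.075 0.004 255;0 0.1645 0.077 0.004 255;0 0.1645 0.077 0.004 255;0 0.1645 0.077 0.004 255",
)

```text
clock: 38.77
position: [0.6267, 0.271, 0.1618]
ee_rot: [0.07, 1.571, -0.072]
force: [-0.6, -1.6, -0.5]
width: 0.146
```

Request:
move_arm(
  steps="0 0 0 0 255;0 0 0 0 255;0 0 0 0 255;0 0 0 0 255",
)

```text
clock: 39.1
position: [0.6272, 0.2713, 0.1629]
ee_rot: [0.071, 1.569, -0.071]
force: [-0.1, -0.3, -0.3]
width: 0.147
```

```bash
python3 plan.py 628.1 272 81 -5.2; python3 nib.py nib7 .0686
```

```text
now [627.2 271.3 162.9] jaw -5.2 t 39.10 w 13.5 F [-0.07 -0.29 -0.33] tilt [ 3.e-04 -2.e-04 -1.e+00] j [-0.25  0.61 -0.38  1.47  0.24  1.11 -0.77]
shift [81.9  0.8  0.8] turn -0.000
[627.2 271.5 162.9]
[[371.5 152.7]
 [370.6 157.1]
 [366.4 178. ]]
```

View pics/nib7.png

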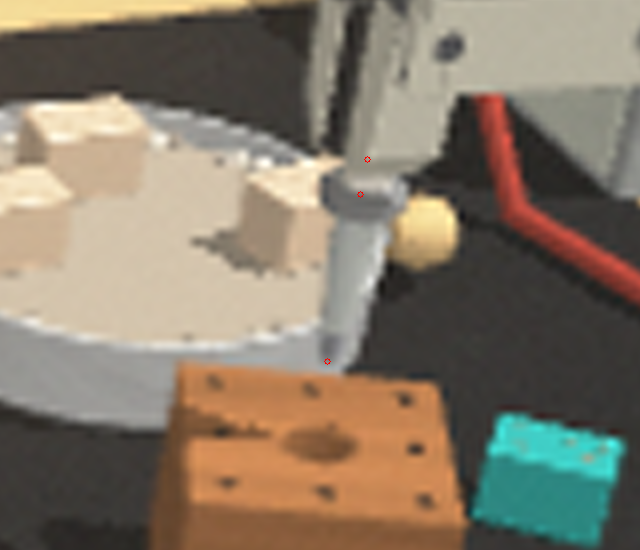

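Request:
move_arm(
  steps="0 0.0008 0.0008 0 255;0.005 0.0008 0.0008 0 255;0.013 0.0008 0.0008 0 255;0.021 0.0008 0.0008 0 255;0.029 0.0008 0.0008 0 255;0.037 0.0008 0.0008 0 255;0.044 0.0008 0.0008 0 255;0.05 0.0008 0.0008 0 255;0.054 0.0008 0.0008 0 255;0.054 0.0008 0.0008 0 255",
)

```text
clock: 39.98
position: [0.6276, 0.2724, 0.1074]
ee_rot: [0.07, 1.571, -0.071]
force: [0.3, -0.3, 0.7]
width: 0.148
```

```bash
python3 plan.py 628.1 272 81 -5.2; python3 nib.py nib8 .0686
```

```text
now [627.6 272.4 107.4] jaw -5.2 t 39.98 w 13.6 F [ 0.26 -0.29  0.7 ] tilt [-1.4e-03 -7.0e-04 -1.0e+00] j [-0.26  0.67 -0.37  1.52  0.26  1.01 -0.79]
shift [26.4 -0.3  0.6] turn 0.001
[627.9 272.6 108.1]
[[367.9 173.1]
 [367.1 177.3]
 [363.1 196.9]]
```

View pics/nib8.png

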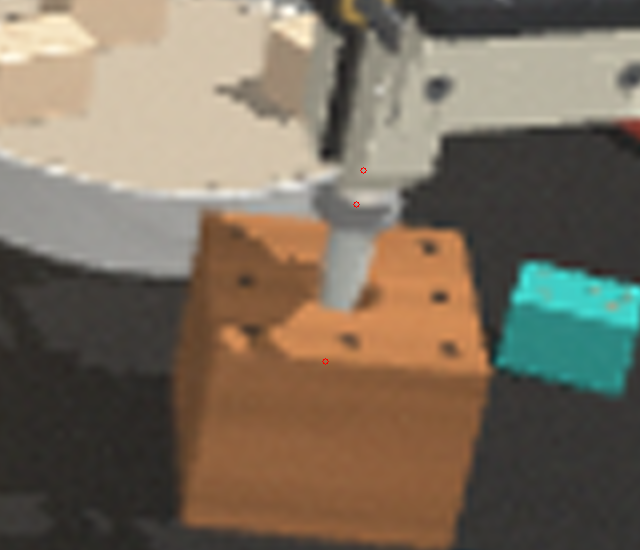

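The nib has entered the hole and side force is near zero. I'll lower the pen to its seat.

Request:
move_arm(
  steps="0.004 0 0 0 255;0.009 0 0 0 255;0.014 0 0 0 255;0.019 0 0 0 255;0.023 0 0 0 255;0.0255 0 0 0 255;0.0265 0 0 0 255;0.0265 0 0 0 255",
)

```text
clock: 40.7
position: [0.6279, 0.2726, 0.0818]
ee_rot: [0.071, 1.57, -0.071]
force: [0.3, -0.1, -0.5]
width: 0.144
```

```bash
python3 plan.py 628.1 272 81 -5.2; python3 fz.py
```

```text
now [627.9 272.6  81.8] jaw -5.2 t 40.70 w 13.3 F [ 0.3  -0.14 -0.54] tilt [-4.e-04 -3.e-04 -1.e+00] j [-0.27  0.69 -0.36  1.54  0.28  0.96 -0.8 ]
shift [ 0.8 -0.6  0.3] turn 0.001
F [-0.01 -0.28 -0.3 ] [0.48 0.32 0.5 ] P [628.17 272.77  82.38]
```

Request:
move_arm(
  steps="0.0007 -0.0004 0 0 255;0.0013 -0.0006 0 0 255;0.0013 -0.0006 0 0 255;0.0013 -0.0006 0 0 200;0.0013 -0.0006 0 0 160;0.0013 -0.0006 0 0 144;0.0013 -0.0006 0 0 144;0.0013 -0.0006 0 0 144;0.0013 -0.0006 0 0 144;0.0013 -0.0006 0 0 144",
)

```text
clock: 41.93
position: [0.628, 0.2721, 0.0809]
ee_rot: [0.071, 1.57, -0.071]
force: [-0.7, 0.8, 0.1]
width: 0.436
```

Request:
move_arm(
  steps="-0.005 0 0 0 144;-0.02 0 0 0 144;-0.04 0 0 0 144;-0.065 0 0 0 144;-0.09 0 0 0 144;-0.11 0 0 0 144;-0.12 0 0 0 144;-0.12 0 0 0 144",
)

```text
clock: 42.6
position: [0.6291, 0.2729, 0.2039]
ee_rot: [0.073, 1.566, -0.069]
force: [0.5, -0.0, 0.1]
width: 0.437
```

```bash
python3 - <<'E'
from m import *
d=cam('scene'); np.savez('scene4.npz',**d)
im=d['img'][110:280,60:440]
cv2.imwrite('pics/s7.png',cv2.resize(im,None,fx=2.1,fy=2.1,interpolation=cv2.INTER_CUBIC))
E
python3 plan.py 592 -214.5 180 592 -214.5 24 -11.3
```

```text
now [628.4 272.3 201.7] jaw -5.2 t 42.65 w 39.6 F [-0.34  0.09 -0.25] tilt [ 1.7e-03  7.0e-04 -1.0e+00] j [-0.25  0.58 -0.38  1.42  0.23  1.18 -0.75]
shift [  21.3 -488.2    7.5] shift [ 177.3 -488.3    7.3] turn 0.107
```

View pics/s7.png

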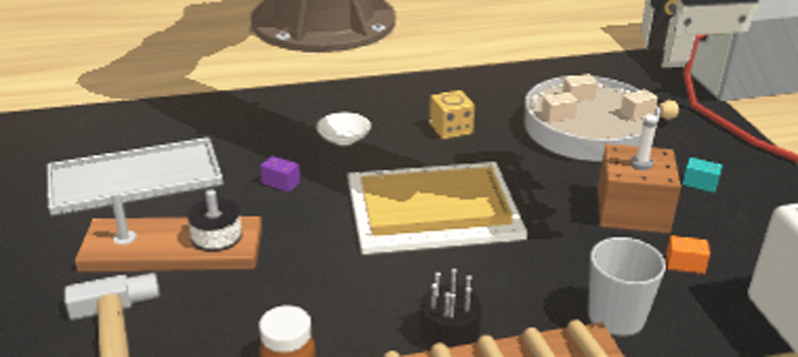

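The pen is seated again and the bricks are still in the pan. Only one reel is present, at about (215,225) in the crop; the other spindle is empty. I'll go there.

Request:
move_arm(
  steps="0 -0.02 0 0 100;0 -0.055 0.001 0 40;0 -0.095 0.001 0 0;0 -0.135 0.002 0 0;0 -0.175 0.002 0 0;0 -0.215 0.003 0 0;0 -0.255 0.004 0 0;0 -0.295 0.004 0 0;0 -0.335 0.005 0 0;0 -0.375 0.005 0 0",
)

```text
clock: 43.48
position: [0.5978, -0.1039, 0.199]
ee_rot: [0.071, 1.572, -0.071]
force: [1.7, 0.0, 1.3]
width: 0.994
```

```bash
python3 plan.py 592.5 -215 150 592.5 -215 24 -11.3
```

```text
now [ 597.8 -103.9  199. ] jaw -5.2 t 43.48 w 91.5 F [1.65 0.03 1.27] tilt [-2.7e-03  2.0e-04 -1.0e+00] j [ 0.33  0.46 -0.35  1.63  0.17  1.09 -0.16]
shift [  49.  -111.2    4.9] shift [ 175.  -111.1    5.2] turn 0.107
```

Request:
move_arm(
  steps="0 -0.03 0.001 0.05 0;0.01 -0.06 0.002 0.107 0;0.02 -0.085 0.003 0.107 0;0.03 -0.102 0.004 0.107 0;0.04 -0.111 0.005 0.107 0;0.049 -0.111 0.005 0.107 0;0.049 -0.111 0.005 0.107 0;0.049 -0.111 0.005 0.107 0;0.049 -0.111 0.005 0.107 0",
)

```text
clock: 44.23
position: [0.5949, -0.2105, 0.1522]
ee_rot: [0.153, 1.565, -0.152]
force: [-0.7, -0.4, -0.0]
width: 1.002
```

```bash
python3 plan.py 592.5 -215 24 -11.3
python3 - <<'E'
from m import *
d=cam('scene'); s=arm.observe(); P=np.array(s['position']); p=proj(d,np.array([P,[.592,-.2150,.05],[.592,-.215,.078]]));
u,v=p[1].astype(int); im=cv2.resize(d['img'],None,fx=6,fy=6,interpolation=cv2.INTER_CUBIC)
for q in p: cv2.circle(im,tuple(((q+.5)*6-.5).round().astype(int)),3,(0,0,255),1)
cv2.imwrite('pics/reel1.png',im[6*v-350:6*v+200,6*u-320:6*u+320])
E
```

```text
now [ 594.9 -210.5  152.2] jaw -11.1 t 44.23 w 92.2 F [-0.65 -0.4  -0.02] tilt [ 6.e-04  1.e-03 -1.e+00] j [ 0.46  0.53 -0.3   1.63  0.17  1.01 -0.09]
shift [128.2  -5.1  -1.6] turn 0.003
```

View pics/reel1.png

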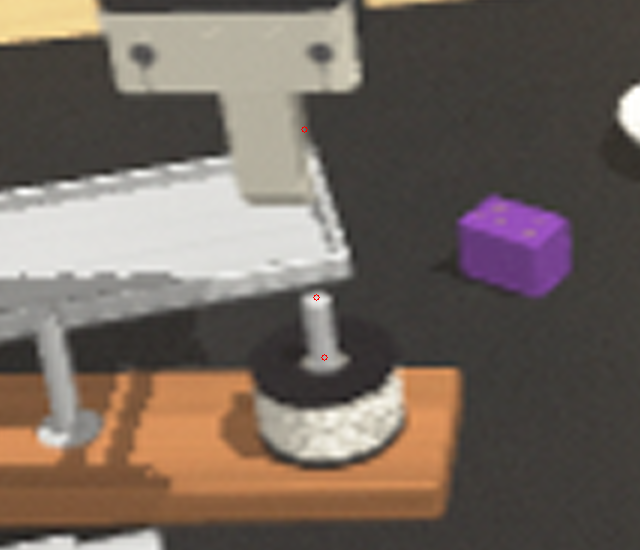

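Request:
move_arm(
  steps="0.01 -0.003 -0.001 0 0;0.03 -0.004 -0.001 0 0;0.048 -0.004 -0.001 0 0;0.06 -0.004 -0.001 0 0;0.06 -0.004 -0.001 0 0;0.06 -0.004 -0.001 0 0",
)

```text
clock: 44.78
position: [0.5922, -0.2162, 0.0915]
ee_rot: [0.155, 1.566, -0.154]
force: [0.3, 0.3, -0.2]
width: 0.999
```

```bash
python3 plan.py 592.5 -215 24 -11.3
```

```text
now [ 592.2 -216.2   91.5] jaw -11.3 t 44.78 w 91.9 F [ 0.3   0.31 -0.24] tilt [-9.e-04  4.e-04 -1.e+00] j [ 0.45  0.6  -0.28  1.68  0.2   0.89 -0.11]
shift [67.5  1.2  0.1] turn 0.001
```

Request:
move_arm(
  steps="0.008 0.0005 0 0 0;0.02 0.001 0 0 0;0.033 0.001 0 0 0;0.046 0.001 0 0 0;0.056 0.001 0 0 0;0.063 0.001 0 0 0;0.067 0.001 0 0 0;0.067 0.001 0 0 0;0.067 0.001 0 0 0",
  squeeze=35,
)

```text
clock: 45.53
position: [0.5928, -0.2156, 0.0248]
ee_rot: [0.155, 1.565, -0.155]
force: [-0.3, -0.3, -0.3]
width: 1.001
```

Request:
move_arm(
  steps="0 0 0 0 80;0 0 0 0 160;0 0 0 0 255;0 0 0 0 255;0 0 0 0 255;0 0 0 0 255;0 0 0 0 255;0 0 0 0 255;0 0 0 0 255;0 0 0 0 255",
)

```text
clock: 46.37
position: [0.5927, -0.2156, 0.025]
ee_rot: [0.155, 1.565, -0.155]
force: [-0.6, 0.4, 3.3]
width: 0.609
```

```bash
python3 plan.py 592.5 -215 24 -11.3; python3 fz.py
```

```text
now [ 592.7 -215.6   25. ] jaw -11.3 t 46.37 w 56.0 F [-0.61  0.42  3.25] tilt [ 1.e-04 -1.e-04 -1.e+00] j [ 0.44  0.68 -0.26  1.73  0.23  0.76 -0.13]
shift [ 1.   0.6 -0.3] turn 0.000
F [-1.15  0.38  4.02] [0.47 0.43 0.57] P [ 592.7  -215.63   25.03]
```

Request:
move_arm(
  steps="-0.003 0 0 0 255;-0.01 0 0 0 255;-0.02 0 0 0 255;-0.035 0 0 0 255;-0.05 0 0 0 255;-0.065 0 0 0 255;-0.08 0 0 0 255;-0.092 0 0 0 255;-0.1 0 0 0 255;-0.1 0 0 0 255",
)

```text
clock: 47.6
position: [0.5937, -0.2158, 0.1271]
ee_rot: [0.154, 1.562, -0.155]
force: [0.9, -0.4, -2.4]
width: 0.609
```

```bash
python3 plan.py 427 -306 125 427 -306 11 96.1; python3 fz.py
python3 - <<'E'
from m import *
d=cam('scene'); im=cv2.resize(d['img'][130:260,60:240],None,fx=4,fy=4,interpolation=cv2.INTER_CUBIC); cv2.imwrite('pics/reel2.png',im)
for n in ('top3.npz','scene3.npz'):
    d=load(n); C=cloud(d); z=C[...,2]; x=C[...,0]; y=C[...,1]; hsv=cv2.cvtColor(d['img'],cv2.COLOR_BGR2HSV)
    m=(x>.3)&(x<.51)&(y>-.45)&(y<-.17)&(hsv[...,2]>140)&(hsv[...,1]<60)
    rect(d,m,.012,200,n); rect(d,cv2.erode(m.astype(np.uint8),np.ones((3,3)))>0,.012,200,n+' er')
E
```

```text
now [ 593.7 -215.8  127.1] jaw -11.3 t 47.60 w 56.0 F [ 0.87 -0.38 -2.4 ] tilt [ 0.003 -0.001 -1.   ] j [ 0.46  0.56 -0.29  1.65  0.19  0.96 -0.09]
shift [   1.7 -121.1 -145.8] shift [ 115.7 -121.  -146.2] turn 1.267
F [-0.14  0.36 -2.36] [0.27 0.41 0.53] P [ 592.28 -215.51  124.33]
top3.npz c 427.0 -305.4 size 202.8 102.4 longaxis -84.0
top3.npz er c 427.0 -305.4 size 197.6 97.5 longaxis -84.0
scene3.npz c 435.7 -305.4 size 198.9 113.7 longaxis -84.0
scene3.npz er c 436.2 -305.7 size 193.4 102.7 longaxis -84.1
```

View pics/reel2.png

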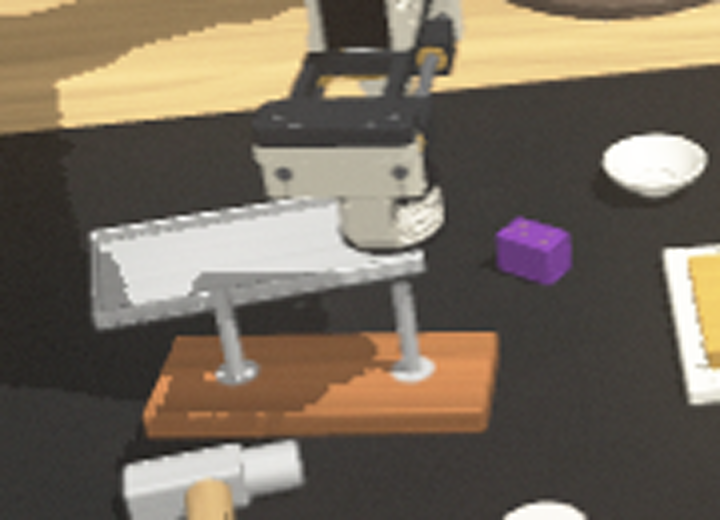

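Request:
move_arm(
  steps="0 -0.01 -0.012 0.06 255;0 -0.022 -0.028 0.18 255;0 -0.036 -0.045 0.3 255;0 -0.05 -0.062 0.42 255;0 -0.064 -0.078 0.54 255;0 -0.078 -0.095 0.66 255;0 -0.092 -0.112 0.78 255;0 -0.105 -0.127 0.9 255;0 -0.115 -0.139 1.02 255;0 -0.121 -0.1455 1.14 255",
)

```text
clock: 48.88
position: [0.4241, -0.3069, 0.1249]
ee_rot: [1.041, 1.308, -1.042]
force: [0.0, 0.3, -2.5]
width: 0.611
```

Request:
move_arm(
  steps="0 0 0 0.1 255;0 0 0 0.127 255;0 0 0 0.127 255;0 0 0 0.127 255",
)

```text
clock: 49.22
position: [0.4268, -0.3053, 0.1249]
ee_rot: [1.127, 1.26, -1.127]
force: [0.1, -0.1, -3.6]
width: 0.61
```

```bash
python3 plan.py 428 -305.5 12 96.1
```

```text
now [ 426.8 -305.3  124.9] jaw -83.6 t 49.22 w 56.1 F [ 0.11 -0.08 -3.65] tilt [ 1.e-04  1.e-04 -1.e+00] j [ 0.5   0.39  0.02  1.94 -0.01  0.81 -0.93]
shift [112.9   1.2   0.3] turn 0.004
```

Request:
move_arm(
  steps="0.01 0.001 0 0 255;0.028 0.001 0 0 255;0.05 0.001 0 0 255;0.07 0.001 0 0 255;0.085 0.001 0 0 255;0.096 0.001 0 0 255;0.104 0.001 0 0 255;0.109 0.001 0 0 255;0.111 0.001 0 0 255;0.111 0.001 0 0 255",
)

```text
clock: 50.05
position: [0.4274, -0.3057, 0.0138]
ee_rot: [1.13, 1.258, -1.13]
force: [-0.2, 0.3, -2.0]
width: 0.614
```

```bash
python3 plan.py 428 -305.5 11 96.1; python3 fz.py;python3 - <<'E'
from m import *
d=cam('scene'); im=cv2.resize(d['img'][130:260,60:240],None,fx=4,fy=4,interpolation=cv2.INTER_CUBIC); cv2.imwrite('pics/reel3.png',im)
E
```

```text
now [ 427.4 -305.7   13.8] jaw -83.9 t 50.05 w 56.5 F [-0.19  0.35 -2.02] tilt [ 1.e-04 -0.e+00 -1.e+00] j [ 0.51  0.56  0.02  2.02 -0.01  0.56 -0.93]
shift [ 2.8  0.6 -0.1] turn 0.001
F [-0.16 -0.08 -2.09] [0.3  0.49 0.4 ] P [ 427.64 -305.87   14.41]
```

View pics/reel3.png

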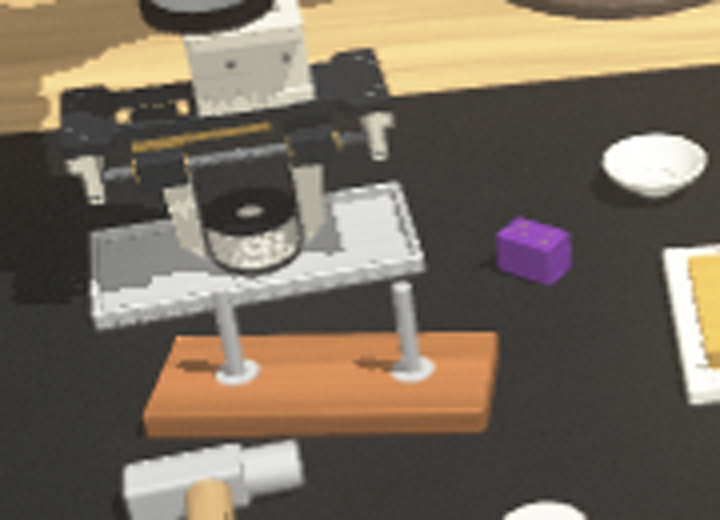

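Centred over the tray. I'll lower the last 3 mm, sensing contact.

Request:
move_arm(
  steps="0.001 0 0 0 255;0.002 0 0 0 255;0.003 0 0 0 255;0.003 0 0 0 255;0.003 0 0 0 255",
)

```text
clock: 50.92
position: [0.4273, -0.3056, 0.011]
ee_rot: [1.13, 1.258, -1.13]
force: [-0.9, 0.8, 2.8]
width: 0.612
```

```bash
python3 fz.py
```

```text
F [-0.93  0.64  3.17] [0.45 0.38 0.47] P [ 427.26 -305.65   10.98]
```

Contact is confirmed: Fz went from −2 to +3 N. Releasing.

Request:
move_arm(
  steps="0 0 0 0 150;0 0 0 0 60;0 0 0 0 20;0 0 0 0 20;0 0 0 0 20;0 0 0 0 20;0 0 0 0 20",
)

```text
clock: 51.9
position: [0.4272, -0.3057, 0.0108]
ee_rot: [1.13, 1.258, -1.13]
force: [-0.1, 0.8, -0.2]
width: 0.915
```

Request:
move_arm(
  steps="-0.01 0 0 0 20;-0.03 0 0 0 20;-0.06 0 0 0 20;-0.095 0 0 0 20;-0.13 0 0 0 20;-0.165 0 0 0 20;-0.19 0 0 0 20;-0.2 0 0 0 20;-0.2 0 0 0 20",
)

```text
clock: 52.65
position: [0.4285, -0.3064, 0.2141]
ee_rot: [1.13, 1.252, -1.128]
force: [1.2, -0.6, 0.8]
width: 0.924
```

```bash
python3 plan.py
python3 - <<'E'
from m import *
for n in('scene','top'):
    d=cam(n); np.savez(n+'5.npz',**d)
    cv2.imwrite(f'pics/{n}5.png',cv2.resize(d['img'],(800,600),interpolation=cv2.INTER_CUBIC))
E
```

```text
now [ 428.5 -306.4  214.1] jaw -83.9 t 52.65 w 85.0 F [ 1.15 -0.55  0.85] tilt [ 0.0048 -0.0027 -1.    ] j [ 0.49  0.28  0.03  1.84 -0.01  1.02 -0.93]
```

View pics/scene5.png

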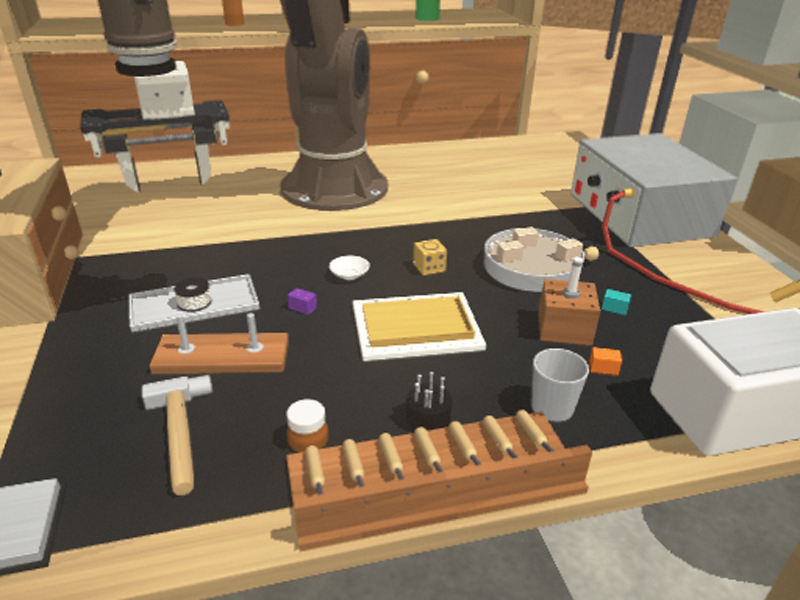

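View pics/top5.png

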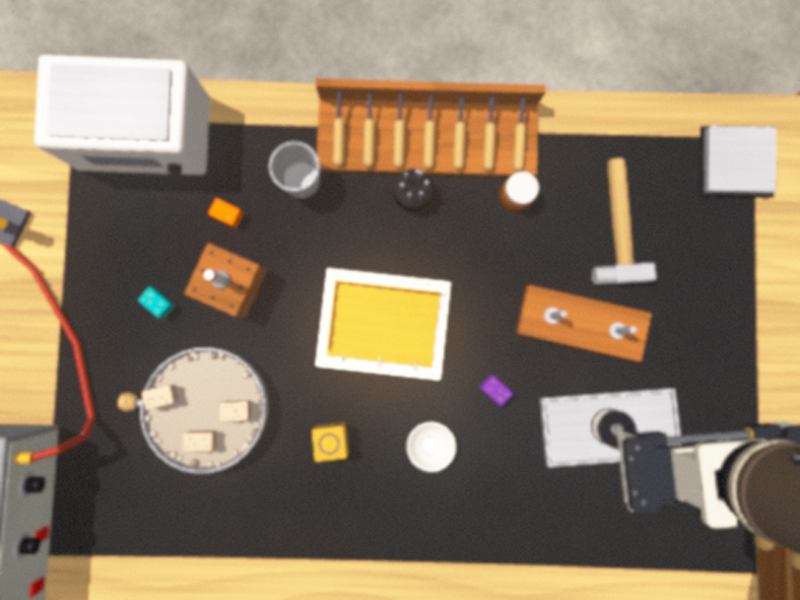

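One brick has been knocked in the pan: the one at (167,410) is now at (158,397), near the rim. I'll check that it still lies flat on the bed, and compare the rest with the start.

Run:
```python
from m import *
for n in('top5.npz','scene5.npz'):
    d=load(n); C=cloud(d); z=cv2.medianBlur(C[...,2].astype(np.float32),3); x=C[...,0]; y=C[...,1]
    P=(np.hypot(x-.44,y-.299)<.095); m=P&(z>.048)&(z<.08)
    r=rect(d,m,.056,20,n)
    for c in r: print('  radius centre %.1f'%np.hypot(c[0]-439.5,c[1]-299))
    k,l=cv2.connectedComponents(m.astype(np.uint8))
    for i in range(1,k):
        q=C[l==i]
        if len(q)>20:
            t=q[q[:,2]>np.percentile(q[:,2],30)]
            A=np.c_[t[:,:2]-t[:,:2].mean(0),np.ones(len(t))]; s=np.linalg.lstsq(A,t[:,2],rcond=None)[0]; print('  top z %.1f slope %.3f %.3f'%(s[2]*1000,s[0],s[1]), 'maxr %.1f'%(np.hypot(q[:,0]-.4395,q[:,1]-.299).max()*1000))
d=load('scene5.npz'); im=d['img'][140:190,300:395]; a=cv2.resize(im,None,fx=8,fy=8,interpolation=cv2.INTER_CUBIC)
cv2.imwrite('pics/pan5.png',a)
d=load('top5.npz'); im=d['img'][215:305,70:180]; cv2.imwrite('pics/pan5t.png',cv2.resize(im,None,fx=5,fy=5,interpolation=cv2.INTER_CUBIC))
# bystanders
for n in('top','scene'):
    a=load(n+'0.npz')['img']; b=load(n+'5.npz')['img']; df=cv2.absdiff(a,b).max(2); cv2.imwrite(f'pics/diff_{n}.png',cv2.resize((df>40).astype(np.uint8)*255,(640,480)))
```

```text
top5.npz c 396.3 297.1 size 41.6 28.3 longaxis -88.8
top5.npz c 441.1 248.9 size 38.1 24.2 longaxis -88.7
top5.npz c 458.8 356.7 size 43.2 25.3 longaxis -74.6
  radius centre 43.3
  radius centre 50.1
  radius centre 60.9
  top z 55.8 slope -0.000 -0.005 maxr 83.4
  top z 55.7 slope 0.002 0.007 maxr 69.5
  top z 55.6 slope 0.002 -0.001 maxr 60.9
scene5.npz c 447.1 246.9 size 42.9 37.0 longaxis -85.6
scene5.npz c 464.8 354.1 size 47.8 34.3 longaxis -71.7
scene5.npz c 403.3 294.5 size 42.3 37.0 longaxis -87.5
  radius centre 52.7
  radius centre 60.7
  radius centre 36.5
  top z 55.4 slope 0.009 -0.016 maxr 59.1
  top z 55.5 slope -0.001 -0.006 maxr 83.4
  top z 55.5 slope 0.014 -0.005 maxr 69.8
```

View pics/pan5.png

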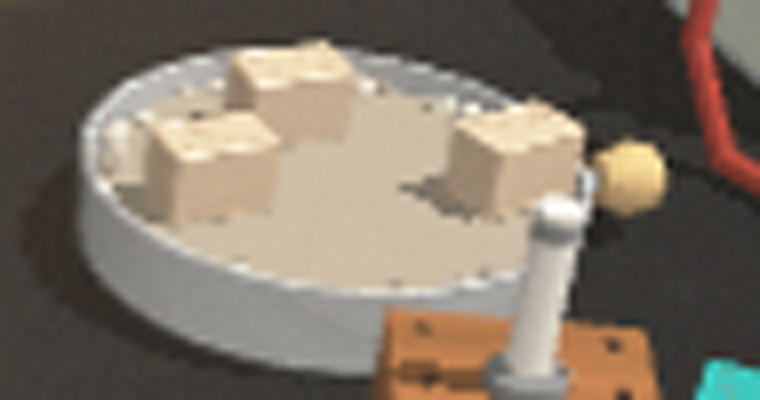

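View pics/pan5t.png

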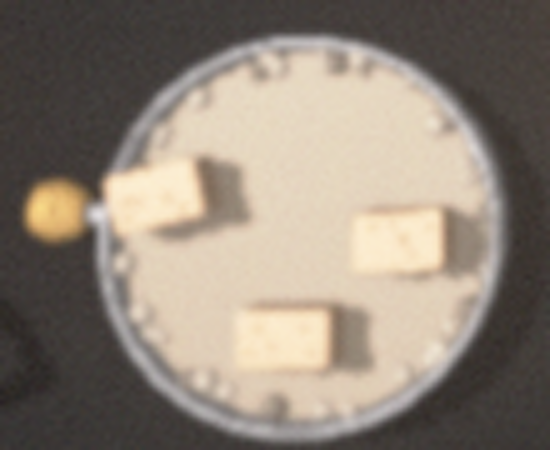

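View pics/diff_top.png

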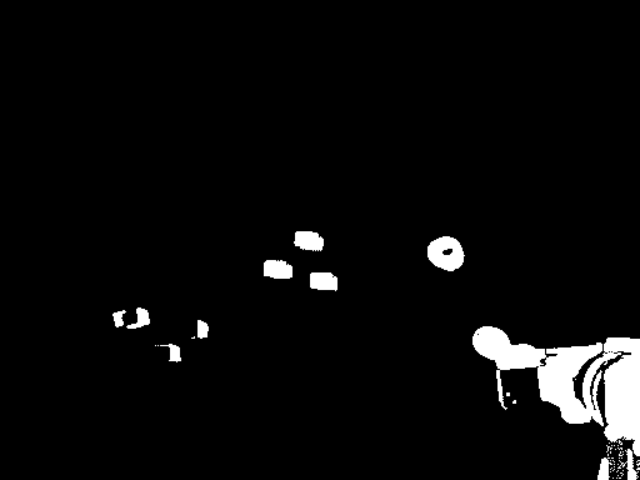

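All three bricks lie level, with tops at about 56 mm, and inside the pan. Nothing else has shifted. Last check is that the reel is flat and the pen is seated.

Run:
```python
from m import *
d=load('scene5.npz'); C=cloud(d); z=C[...,2];x=C[...,0];y=C[...,1]
m=(np.hypot(x-.428,y+.306)<.035)&(z>.03)&(z<.045); t=C[m]
A=np.c_[t[:,:2]-t[:,:2].mean(0),np.ones(len(t))]; print('reel top',np.linalg.lstsq(A,t[:,2],rcond=None)[0].round(4),t.mean(0).round(4),len(t))
B=(np.hypot(x-.628,y-.272)<.03); print('pen top',z[B].max())
circ(d,m,.036,'reel')
print(arm.observe()['clock']); arm.sign_off()
```

```text
reel top [-0.0154 -0.0086  0.0351] [ 0.4305 -0.3069  0.0351] 219
pen top 0.13107234615234048
reel mean [ 431.6 -306.3] ell [ 431.6 -306.7] [54.8 57.5]
52.75
the job is handed in; nothing more can be done
```

The job is done and handed in at 52.75 s of the 210 s allowed.

- **Bricks:** I moved all three beige bricks from the brass tray to the pan before starting the flux. The last view shows them level, with tops at about 56 mm, and inside the pan. One was later knocked a few centimetres and now sits against the rim on the knob side, about 61 mm from the centre. It is flat on the bed, so I left it there.
- **Flux:** I drew the pen in one stroke at about 2 cm/s along the long strip, round the corner and to the free end of the short strip. The nib was pressed in about 2 mm, with roughly 1.5 N measured. In the pictures the nib ran up to about 1 mm further towards +y than planned. I corrected by 0.7 mm on the short strip.
- **Pen:** It is back in its hole. Its top measures 131 mm, against 130 mm expected.
- **Reel:** There was only one reel. It lies flat near the middle of the steel tray, with its top at 35 mm against 36 mm expected.
- **Bystanders:** Comparing the first and last top views, nothing moved except the bricks and the reel.
- **Disagreements:** The two cameras differed by about 2–4 mm in x, so I worked between them. While the nib was pressed, the noisy force readings gave a nib depth that differed from the arm position by up to 2 mm at first, and they agreed after a 1 mm lift.

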